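# Open the push-to-open key box and hang the keys

## Task

Set out the office keys for the day: press the wooden lid of the sloping key box at its black dot until it clicks and springs up, catch it and swing it right back until it stands open by itself. Then hang every key lying on the desk mat by its eye on the hook of its own colour, right down to the foot of the hook, and leave the lid open. Leave the other things on the desk where they are.

Things in the scene. Friction and masses are not known exactly. Their poses are not given: they have to be found in the camera images.
- keybox: Fixed grey key box: tray 172 x 300 mm, walls 52 mm high, 7 thick, tilted 22 deg, rising away from the robot. Origin on the desk under its middle; x level to the back, y along the 300 mm, z up. Floor: through x 0.018, z 0.054, falling 0.40 per metre towards -x; front rim at x -0.10, z 0.056, back rim at x 0.06, z 0.12. Latch housing 44 mm wide, 18 high inside the front wall's middle.
- lid (a joint): Angle of the light wooden lid (155 x 282 x 7 mm, hinged at the back rim): 0 shut, flush in the rim; -0.05 pressed fully in; 1.95 upright; 2.2 stop. Touch latch: pressed 7 mm in at the dot (about 4 N) it lets go for good and, once left, a spring lifts the lid to about 0.6; friction holds it there. Pushed (about 1 N at the edge) past 1.7 it stays or drifts to the stop.
- lid_press (a point): Black dot (22 mm) on the top of the lid, 138 mm from the hinge, in the middle: where to press. It moves with the lid; its x axis points along the lid to the hinge, z out of the lid's top.
- lid_edge (a point): Middle of the lid's free (front) edge, 155 mm from the hinge axis. It moves with the lid; axes as lid_press.
- lid_hinge (a point): Middle of the hinge axis, which runs along the box's y. Moves with the box only.
- hook_red: Red hook in the key box: fixed upright pin 7 mm thick, 34 mm high on the sloping floor, a red label (22 x 34 mm) just uphill of it. Origin at the pin's foot; z up the pin (vertical), x level to the back of the box. Hooks stand in one row 66 mm apart, colours in any order.
- key_red: Key with a thick red head, 40 g, flat on the desk mat (mat top at z = 3 mm); same on both faces; may be absent. Head 40 x 26 x 12 mm, origin at the middle of its underside; x points to the steel eye, y across the 26 mm width, z through the thickness. At x = 0.032 the eye (ring 28 mm outside, hole 16 mm, 5 mm thick, at half height); a steel blade 8 x 3 mm goes out to x = -0.055.
- eye_red (a point): Centre of the hole in the red key's eye; axes as the key.
- hook_blue: Blue hook in the key box: fixed upright pin 7 mm thick, 34 mm high on the sloping floor, a blue label (22 x 34 mm) just uphill of it. Origin at the pin's foot; z up the pin (vertical), x level to the back of the box. Hooks stand in one row 66 mm apart, colours in any order.
- key_blue: Key with a thick blue head, 40 g, flat on the desk mat (mat top at z = 3 mm); same on both faces; may be absent. Head 40 x 26 x 12 mm, origin at the middle of its underside; x points to the steel eye, y across the 26 mm width, z through the thickness. At x = 0.032 the eye (ring 28 mm outside, hole 16 mm, 5 mm thick, at half height); a steel blade 8 x 3 mm goes out to x = -0.055.
- eye_blue (a point): Centre of the hole in the blue key's eye; axes as the key.
- hook_green: Green hook in the key box: fixed upright pin 7 mm thick, 34 mm high on the sloping floor, a green label (22 x 34 mm) just uphill of it. Origin at the pin's foot; z up the pin (vertical), x level to the back of the box. Hooks stand in one row 66 mm apart, colours in any order.
- key_green: Key with a thick green head, 40 g, flat on the desk mat (mat top at z = 3 mm); same on both faces; may be absent. Head 40 x 26 x 12 mm, origin at the middle of its underside; x points to the steel eye, y across the 26 mm width, z through the thickness. At x = 0.032 the eye (ring 28 mm outside, hole 16 mm, 5 mm thick, at half height); a steel blade 8 x 3 mm goes out to x = -0.055.
- eye_green (a point): Centre of the hole in the green key's eye; axes as the key.
- hook_yellow: Yellow hook in the key box: fixed upright pin 7 mm thick, 34 mm high on the sloping floor, a yellow label (22 x 34 mm) just uphill of it. Origin at the pin's foot; z up the pin (vertical), x level to the back of the box. Hooks stand in one row 66 mm apart, colours in any order.
- key_yellow: Key with a thick yellow head, 40 g, flat on the desk mat (mat top at z = 3 mm); same on both faces; may be absent. Head 40 x 26 x 12 mm, origin at the middle of its underside; x points to the steel eye, y across the 26 mm width, z through the thickness. At x = 0.032 the eye (ring 28 mm outside, hole 16 mm, 5 mm thick, at half height); a steel blade 8 x 3 mm goes out to x = -0.055.
- eye_yellow (a point): Centre of the hole in the yellow key's eye; axes as the key.
- note_pad: Beige note block 76 x 77 x 13 mm, lying loose on the desk, to be left alone. Origin at the middle of its underside.
- eraser: Blue and white eraser 20 x 48 x 13 mm, lying loose on the desk, to be left alone. Origin at the middle of its underside.
- marker: Red and white marker 135 mm long, 17 mm thick, lying loose on the desk, to be left alone. Origin at the middle of its underside.
- ssd: Dark blue pocket drive 52 x 76 x 10 mm, lying loose on the desk, to be left alone. Origin at the middle of its underside.
- charger_cube: White charger cube 34 x 34 x 32 mm, lying loose on the desk, to be left alone. Origin at the middle of its underside.

How it is judged:
By the outcome, as a careful person would: the job done as asked, in the order asked, and still so for the second after the job is handed in, with the robot touching nothing.
Of key_red, key_blue, key_green, key_yellow only 3 to 4 are there at a start; the rules pass over those that are not, and their reading is None.
At some moment in a run one of key_red, key_blue, key_green, key_yellow may be knocked a few centimetres aside while the robot is not near it.
Once in a run the grip may slacken for a moment while it holds something.
It also fails if it takes over 210 s, if anything falls off the work surface, if the arm or the gripper's body presses on something with over 40 N, if the wrist force passes 120 N, or if a joint passes its speed limit or range.

## Robot

A 6-joint arm with a two-finger parallel gripper is mounted at the origin on a cart in front of the work surface, level with it; the furniture and walls round the work are solid. World frame = base frame: x ahead of the robot, y to its left, z up, the work surface at z = 0. Lengths are in m, angles in degrees, forces in N, time in s.
With the tool pointing down it reaches from about 0.35 to 0.875 m from the base axis. Payload 4.2 kg.
Tool frame: the origin (TCP) lies midway between the tips of the shut fingers; the grasp point (between the pads) lies 19 mm behind it (hold_point_z is the z of the grasp point in the tool frame, in m); z points along the fingers, y is the direction in which the jaws open and shut (so a half turn about z gives the same grasp; the last joint's range is limited). The gripper opens to 87 mm and grips with 3 to 60 N. Pads are 19 mm wide; open, the fingers measure 117 mm over their backs; the gripper's body (75 mm by 190 mm) begins 51 mm behind the grasp point.
Start: joints at [89.989, 22.042, 0.453, 0, -68.411, -14.817], TCP at [0.16, 0.604, 0.191] pointing down, gripper open.
Joint ranges: [-179.83, 179.83], [-69.29, 118.12], [-61.27, 80.66], [-181.25, 117.63], [-171.15, -9.14], [-177.46, 177.46]. Speed limits (degrees/s): [159.86, 159.86, 180, 180, 180, 180].

## Interface

Orientations are given as a 3x3 rotation matrix whose columns are the frame's x, y, z axes.
In Python, from station import * gives the robot as it stands. The module is installed in compiled form; this text tells all that it offers.
- The arm moves only by the tool jog_arm, never from a script. Its argument "moves" is a list of rows, each a list of 7 numbers: the closure, from -1 (fully open) to 1 (shut), then the shift along the tool's x, y, z in m, then the turn, a rotation vector about the tool's x, y, z in rad. In form: [[gripper, x, y, z, wx, wy, wz], ...]. A call has exactly 10 rows; each row is the pose to reach, as a shift and turn from the pose commanded when the call began, along the tool's axes at that moment; what a row does not reach only later rows make up. A row lasts 1/12 s, in which the tool goes at most 41.7 mm and 7.16 degrees, less where a joint would pass 70% of its speed; a pose out of reach is approached as far as the arm can. A call with a gripper value outside its range is refused whole. The fingers move at their own pace and stop on an object; the grip force is fixed at half the most. Time passes only in rows, so rows that repeat a pose let the fingers close, or fill a call up. It gives the time, the measured TCP pose, the force and the opening at its end, in the units of the state.
- sense(): the state, without advancing time (a new reading comes with each control period).
- capture(name): name is "scene" or "side" or "wrist"; returns a dict with "frame" (400x640x3 uint8, red, green, blue), "fov_y" (degrees; the focal length in pixels is half the picture's height over the tangent of half this angle, whatever the lens; pixels are square), "cx", "cy" (the principal point, pixels), "world_from_camera" (4x4, takes a point from camera to world coordinates). Camera axes: x right, y down, z forward; pixel columns grow to the right and rows downward; lengths in m; the calibration is good to about 2 mm. The wrist camera is an equidistant fisheye: a pixel r from the principal point sees the ray r / f radians off the axis. A picture is of the moment at which its call begins. There is no depth.
- finish_job(): hands the job in, once; it reports no verdict.
The state is a dict: "time_s": time; "joints": joint angles; "joint_velocities": joint speeds; "effort": joint torques, N m; "tcp_pos": TCP position; "ee_rot": TCP orientation; "wrist_force": force on the tool from outside, world axes, zero at the start; "moment": the same for the moment, N m; "gripper_width": opening from 0.0 (shut) to 1.0 (fully open).
Only numpy, scipy, OpenCV 4.12 (cv2) and the standard library are available. Lean on these libraries where they do the work, as an engineer would, in place of code of your own. Each camera call takes 0.05 s, during which the arm holds its last target.

## Working session

There is one attempt and no reset: what is moved stays moved. The work goes in short steps, Python scripts to look and compute and a tool call to move; the robot and the scene stay as the last step left them, time stands still between calls to the robot, and variables do not carry over. Pictures are saved under pics/ and viewed, and the job is handed in when it is done.

Besides the shell and the picture viewer there is one more tool, called after "Emit:" as name([rows], argument=value, ...), one row to a line, values as JSON. jog_arm: Moves the arm, as the interface text tells. Its arguments: {"type":"object","properties":{"moves":{"type":"array"}},"required":["moves"]}

```bash
ls; mkdir -p pics; python3 - <<'E'
from station import *
import cv2
print(sense())
for n in ["scene","side","wrist"]:
    c=capture(n); cv2.imwrite(f"pics/{n}0.png",c["frame"][:,:,::-1]); print(n,c["fov_y"],c["cx"],c["cy"],c["world_from_camera"])
E
```

```text
pics
{'time_s': 0.0, 'joints': array([ 8.99905771e+01,  2.20896682e+01,  3.80282310e-01, -2.74630524e-02,
       -6.84111934e+01, -1.48170975e+01]), 'joint_velocities': array([ 0.04068673,  0.00439419, -0.05146093,  0.00377417, -0.06003618,
       -0.04522168]), 'effort': array([ 1.53171575e-03, -3.90661955e+01,  1.87407500e+01,  4.21969727e+00,
        1.09793327e-02, -2.01165622e-04]), 'tcp_pos': array([0.15974857, 0.60355123, 0.18987858]), 'ee_rot': array([[ 9.66659806e-01, -2.56063704e-01, -4.46041647e-04],
       [-2.56064070e-01, -9.66657521e-01, -2.10439095e-03],
       [ 1.07688629e-04,  2.14844539e-03, -9.99997686e-01]]), 'wrist_force': array([-0.17127422, -0.08413819, -0.45484651]), 'moment': array([ 0.04047587, -0.02692895, -0.03202333]), 'gripper_width': 1.0001252149137527}
scene 42.72826561981266 314.6377234254096 201.881372032261 [[-0.4725725  -0.55384766  0.68551295 -0.4916938 ]
 [-0.88126744  0.29119739 -0.3722523   0.53804528]
 [ 0.00655148 -0.78003644 -0.62569979  1.02284984]
 [ 0.          0.          0.          1.        ]]
side 53.818417689669566 325.4076395779738 192.85188120546485 [[ 0.99991662  0.01216406 -0.00433458  0.53224022]
 [ 0.00867186 -0.38381262  0.92337028 -0.98288134]
 [ 0.00956826 -0.92333088 -0.3838861   0.52290631]
 [ 0.          0.          0.          1.        ]]
wrist 65.70646984690485 319.54836925584266 208.63780337195516 [[-0.25616394 -0.92506897 -0.28040586  0.23755551]
 [-0.96663214  0.24560694  0.07279785  0.5836548 ]
 [ 0.00152659  0.2896975  -0.95711704  0.38372995]
 [ 0.          0.          0.          1.        ]]
```

View pics/scene0.png

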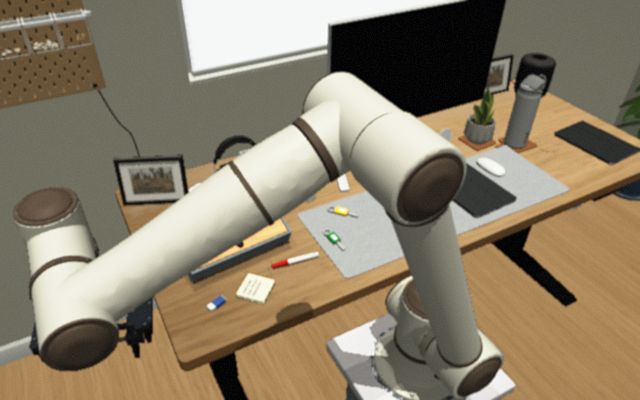

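View pics/side0.png

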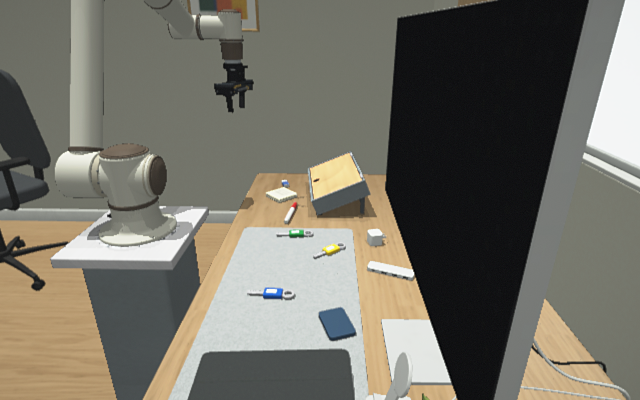

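View pics/wrist0.png

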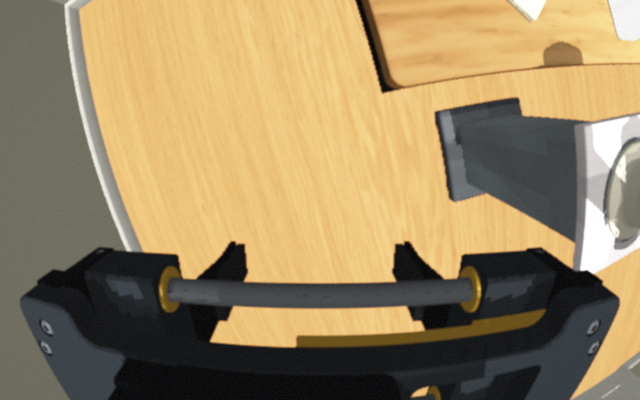

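```bash
cat > h.py <<'E'
from station import *
import numpy as np, cv2, json
from scipy.spatial.transform import Rotation as Ro
def foc(c): return c["frame"].shape[0]/2/np.tan(np.radians(c["fov_y"])/2)
def ray(c,uv,fish=False):
    f=foc(c); x=(uv[0]-c["cx"])/f; y=(uv[1]-c["cy"])/f
    if fish:
        r=np.hypot(x,y); s=np.sin(r)/r if r>1e-9 else 1; d=np.array([x*s,y*s,np.cos(r)])
    else: d=np.array([x,y,1.])
    T=np.array(c["world_from_camera"]); return T[:3,3],T[:3,:3]@(d/np.linalg.norm(d))
def onz(c,uv,z,fish=False):
    o,d=ray(c,uv,fish); return o+d*(z-o[2])/d[2]
def proj(c,P,fish=False):
    T=np.array(c["world_from_camera"]); q=T[:3,:3].T@(np.asarray(P,float)-T[:3,3]); f=foc(c)
    if fish:
        r=np.hypot(q[0],q[1]); th=np.arctan2(r,q[2]); k=th/r if r>1e-9 else 1/q[2]
        return np.array([c["cx"]+f*q[0]*k,c["cy"]+f*q[1]*k])
    return np.array([c["cx"]+f*q[0]/q[2],c["cy"]+f*q[1]/q[2]])
def down(yaw):  # tool z down; jaw axis y at world angle yaw(deg)
    a=np.radians(yaw); y=np.array([np.cos(a),np.sin(a),0]); z=np.array([0,0,-1.]); x=np.cross(y,z)
    return np.stack([x,y,z],1)
def go(p=None,R=None):
    s=sense(); R0=s["ee_rot"]; p0=s["tcp_pos"]
    d=np.zeros(3) if p is None else R0.T@(np.asarray(p)-p0)
    w=np.zeros(3) if R is None else Ro.from_matrix(R0.T@R).as_rotvec()
    print("shift",np.round(d,4),"turn",np.round(w,4),"deg",round(np.degrees(np.linalg.norm(w)),1),"dist",round(np.linalg.norm(d),3))
def st():
    s=sense(); print("t",round(s["time_s"],2),"tcp",np.round(s["tcp_pos"],4),"F",np.round(s["wrist_force"],1),"w",round(s["gripper_width"],3),"J",np.round(s["joints"],1))
    print(np.round(s["ee_rot"],3).tolist())
def shot(n,name,crop=None,scale=1):
    c=capture(n); im=c["frame"][:,:,::-1]
    if crop: x0,y0,x1,y1=crop; im=im[y0:y1,x0:x1]
    if scale!=1: im=cv2.resize(im,None,fx=scale,fy=scale,interpolation=cv2.INTER_CUBIC)
    cv2.imwrite(f"pics/{name}.png",im); return c
E
python3 - <<'E'
from h import *
c=shot("side","side1",(210,140,410,360),3)
for n,uv,z in [("green",(295,233),.012),("geye",(308,233),.012),("yellow",(332,250),.012),("yeye",(341,246),.012),("blue",(273,293),.012),("beye",(288,294),.012),("pad",(281,194),.013),("marker",(291,213),.015),("ssd",(338,323),.01),("cube",(375,238),.03),("boxFL",(309,165),.056),("boxFR",(317,211),.0)]:
    print(n,np.round(onz(c,uv,z),3))
E
```

```text
green [ 0.447 -0.04   0.012]
geye [ 0.482 -0.039  0.012]
yellow [ 0.546 -0.126  0.012]
yeye [ 0.569 -0.106  0.012]
blue [ 0.422 -0.303  0.012]
beye [ 0.453 -0.306  0.012]
pad [0.378 0.229 0.013]
marker [0.425 0.079 0.015]
ssd [ 0.556 -0.389  0.01 ]
cube [ 0.656 -0.094  0.03 ]
boxFL [0.464 0.408 0.056]
boxFR [0.501 0.127 0.   ]
```

View pics/side1.png

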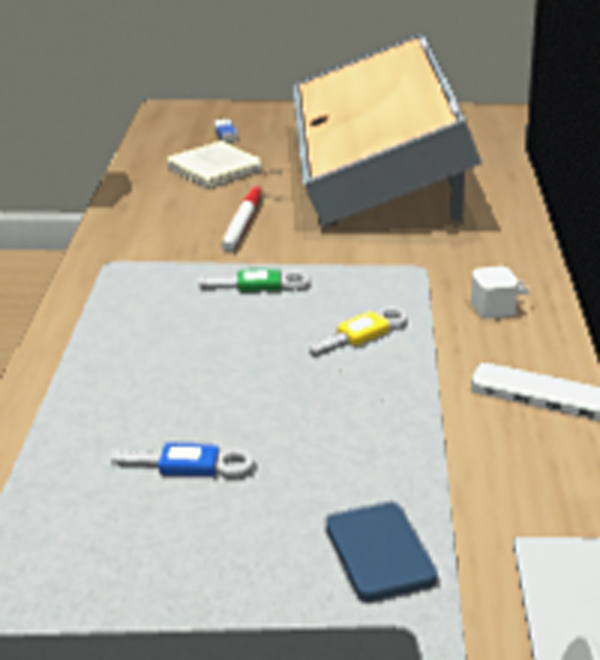

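```bash
python3 - <<'E'
from h import *
go([0.42,0.25,0.30],down(-83))
E
```

```text
shift [ 0.3421  0.2756 -0.1093] turn [ 1.30e-03  2.00e-04 -3.81e-01] deg 21.8 dist 0.453
```

Emit:
jog_arm([
  [-1, 0.02, 0.015, -0.02, 0, 0, -0.03],
  [-1, 0.05, 0.04, -0.05, 0, 0, -0.06],
  [-1, 0.08, 0.065, -0.08, 0, 0, -0.1],
  [-1, 0.11, 0.09, -0.1, 0, 0, -0.15],
  [-1, 0.14, 0.115, -0.109, 0, 0, -0.2],
  [-1, 0.17, 0.14, -0.109, 0, 0, -0.25],
  [-1, 0.2, 0.165, -0.109, 0, 0, -0.3],
  [-1, 0.23, 0.19, -0.109, 0, 0, -0.34],
  [-1, 0.26, 0.215, -0.109, 0, 0, -0.38],
  [-1, 0.28, 0.235, -0.109, 0, 0, -0.381],
])

```text
time_s: 1.03
tcp_pos: [0.3714, 0.3029, 0.3001]
ee_rot: [[0.992, 0.122, 0.0], [0.122, -0.992, 0.0], [0.0, -0.0, -1.0]]
wrist_force: [0.7, -0.1, 0.8]
gripper_width: 0.999
```

```bash
python3 - <<'E'
from h import *
st(); shot("wrist","w1"); go([0.42,0.25,0.30],down(-83))
E
```

```text
t 1.03 tcp [0.3714 0.3029 0.3001] F [ 0.7 -0.1  0.8] w 0.999 J [ 58.7   3.9  -7.8   0.  -78.2  38.3]
[[0.992, 0.122, 0.0], [0.122, -0.992, 0.0], [0.0, -0.0, -1.0]]
shift [0.0413 0.0547 0.0005] turn [ 0.0018 -0.0001 -0.0041] deg 0.3 dist 0.069
```

View pics/w1.png

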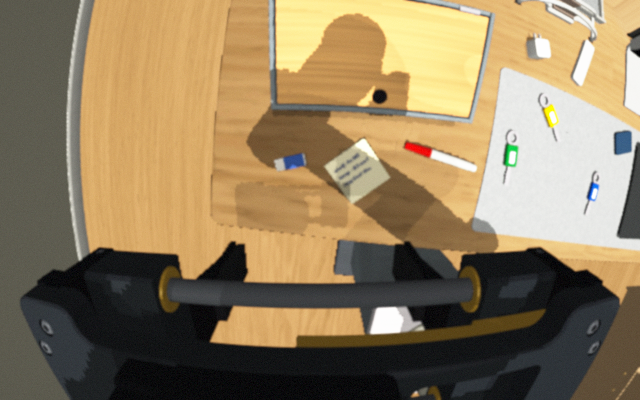

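```bash
python3 - <<'E'
from h import *
shot("wrist","w2",(240,0,520,180),2.8)
c=shot("wrist","w3",(470,0,640,270),2.2)
c=capture("wrist")
for n,uv,z in [("dot",(379.5,96.5),.07),("FL",(276,107),.056),("FR",(472,121),.056),("BR",(491,12),.12)]:
    print(n,np.round(onz(c,uv,z,True),3))
E
```

```text
dot [0.491 0.236 0.07 ]
FL [0.46  0.376 0.056]
FR [0.484 0.085 0.056]
BR [0.638 0.105 0.12 ]
```

View pics/w2.png

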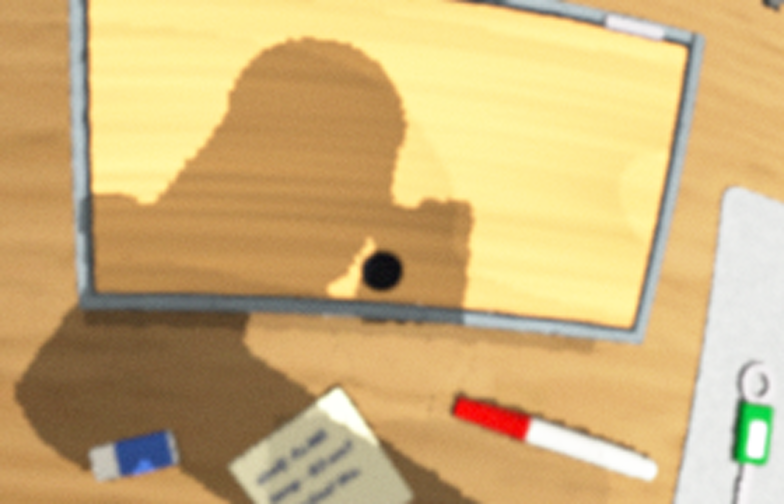

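View pics/w3.png

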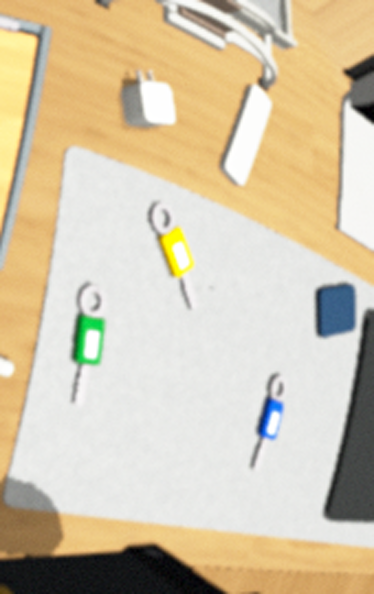

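```bash
cat >> h.py <<'E'
def boxT(p):
    T=np.eye(4); a=p[2]; T[:2,:2]=[[np.cos(a),-np.sin(a)],[np.sin(a),np.cos(a)]]; T[:2,3]=p[:2]; return T
E
python3 - <<'E'
from h import *
from scipy.optimize import least_squares
cw=capture("wrist"); cs=capture("side")
L={"FL":(-.1,.15,.056),"FR":(-.1,-.15,.056),"BR":(.06,-.15,.12),"BL":(.06,.15,.12),"dot":(-.076,0,.065)}
W={"FL":(268.6,108.9),"FR":(468.6,121.8),"BR":(491,12.9),"dot":(376.4,96.4)}
S={"FL":(308.3,168.7),"FR":(311.7,201.7),"BR":(366.7,180),"BL":(351,153)}
def res(p,full=False):
    T=boxT(p); r=[]
    for k,v in W.items(): r+=list(proj(cw,(T@[*L[k],1])[:3],True)-v)
    if use: 
        for k,v in S.items(): r+=list(proj(cs,(T@[*L[k],1])[:3])-v)
    return np.array(r)
for use in (0,1):
    s=least_squares(res,[.56,.25,.12],loss="soft_l1"); print(np.round(s.x,4),np.round(res(s.x),1))
    T=boxT(s.x); print({k:np.round((T@[*v,1])[:3],3).tolist() for k,v in L.items()})
E
```

```text
[0.5671 0.2481 0.0861] [-1.3  0.5  1.   1.1  1.7 -1.3 -0.4 -0.5]
{'FL': [0.455, 0.389, 0.056], 'FR': [0.48, 0.09, 0.056], 'BR': [0.64, 0.104, 0.12], 'BL': [0.614, 0.403, 0.12], 'dot': [0.491, 0.242, 0.065]}
[0.5682 0.2476 0.0878] [-0.8 -0.1  1.5  0.3  2.  -2.1  0.1 -1.2 -1.8 -2.  -1.7 -2.5 -2.3 -2.
 -0.6 -3.8]
{'FL': [0.455, 0.388, 0.056], 'FR': [0.482, 0.089, 0.056], 'BR': [0.641, 0.103, 0.12], 'BL': [0.615, 0.402, 0.12], 'dot': [0.492, 0.241, 0.065]}
```

```bash
cat >> h.py <<'E'
BOX=[0.5675,0.2480,0.0870]
def bx(l): return (boxT(BOX)@[*l,1])[:3]
def Rb(tilt,yaw=0.0):  # in box frame: tool points down, tilted forward(+x box) by tilt deg, x fwd
    t=np.radians(tilt); z=np.array([np.sin(t),0,-np.cos(t)]); y=np.array([0,-1.,0]); x=np.cross(y,z)
    R=np.stack([x,y,z],1); return boxT(BOX)[:3,:3]@Ro.from_euler("z",yaw,degrees=True).as_matrix()@R
HIN=np.array([.052,0,.117])
E
python3 - <<'E'
from h import *
n=np.array([-np.sin(np.radians(22)),0,np.cos(np.radians(22))])
P=np.array([-.076,0,.065])
go(bx(P+n*.04),Rb(22))
E
```

```text
shift [0.0979 0.0784 0.1976] turn [-0.0069  0.3843  0.0354] deg 22.1 dist 0.234
```

Emit:
jog_arm([
  [1, 0.01, 0.008, 0.02, 0, 0.05, 0.004],
  [1, 0.025, 0.02, 0.05, 0, 0.12, 0.01],
  [1, 0.045, 0.036, 0.09, 0, 0.2, 0.02],
  [1, 0.065, 0.052, 0.13, 0, 0.28, 0.027],
  [1, 0.08, 0.065, 0.16, 0, 0.34, 0.032],
  [1, 0.09, 0.073, 0.182, -0.003, 0.37, 0.035],
  [1, 0.098, 0.078, 0.194, -0.007, 0.384, 0.035],
  [1, 0.098, 0.078, 0.1975, -0.007, 0.384, 0.035],
  [1, 0.098, 0.078, 0.1975, -0.007, 0.384, 0.035],
  [1, 0.098, 0.078, 0.1975, -0.007, 0.384, 0.035],
])

```text
time_s: 2.17
tcp_pos: [0.4772, 0.2409, 0.1023]
ee_rot: [[0.924, 0.088, 0.373], [0.082, -0.996, 0.033], [0.374, 0.0, -0.927]]
wrist_force: [-0.0, 0.1, 0.6]
gripper_width: 0.324
```

```bash
python3 - <<'E'
from h import *
n=np.array([-np.sin(np.radians(22)),0,np.cos(np.radians(22))])
P=np.array([-.076,0,.065])
st(); shot("wrist","w4");shot("side","s4",(200,60,420,230),3); go(bx(P+n*.01),Rb(22))
E
```

```text
t 2.17 tcp [0.4772 0.2409 0.1023] F [-0.   0.1  0.6] w 0.324 J [ 48.3   9.1 -50.1  46.9 -20.6   3.9]
[[0.924, 0.088, 0.373], [0.082, -0.996, 0.033], [0.374, 0.0, -0.927]]
shift [-0.0014  0.0015  0.0309] turn [-0.0018 -0.0016  0.0006] deg 0.1 dist 0.031
```

View pics/w4.png

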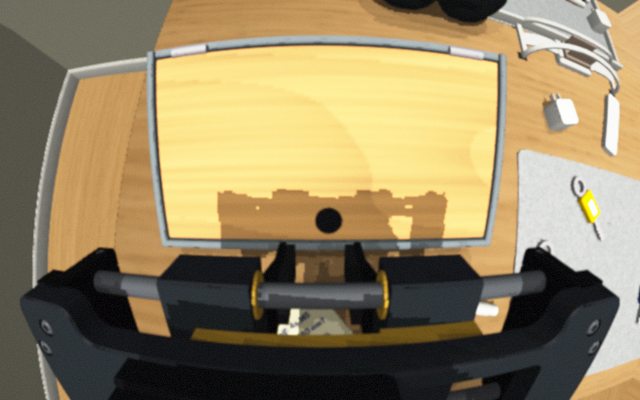

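View pics/s4.png

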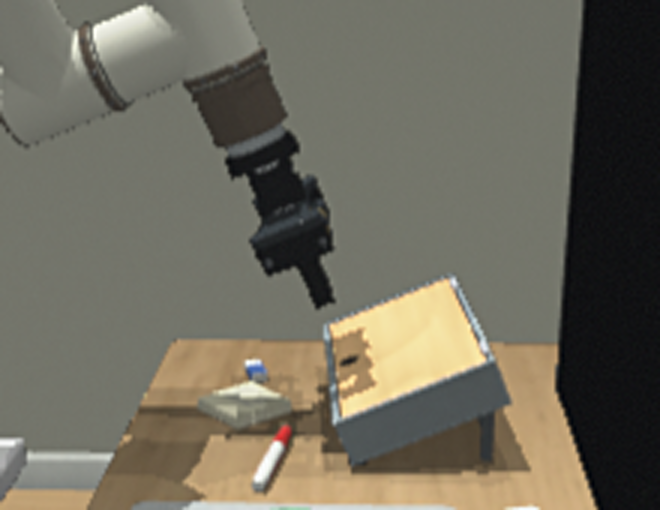

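```bash
cat > fit.py <<'E'
from h import *
from scipy.optimize import least_squares
cw=capture("wrist")
L={"FL":(-.1,.15,.056),"FR":(-.1,-.15,.056),"BR":(.06,-.15,.12),"BL":(.06,.15,.12),"dot":(-.076,0,.065)}
W={"FL":(163,246),"FR":(492,244),"BR":(505,56),"BL":(148,53),"dot":(328.5,220)}
def res(p):
    T=boxT(p); r=[]
    for k,v in W.items(): r+=list(proj(cw,(T@[*L[k],1])[:3],True)-v)
    return np.array(r)
s=least_squares(res,[.56,.25,.12],loss="soft_l1"); print(np.round(s.x,4),np.round(res(s.x),1))
print(onz(cw,W["dot"],.065,True), bx(L["dot"]))
E
python3 fit.py
```

```text
[0.5691 0.2423 0.092 ] [-0.   0.7 -1.3  0.8  0.6 -3.4 -0.7 -2.   0.8  0.2]
[0.49345141 0.23603891 0.065     ] [0.49178744 0.24139634 0.065     ]
```

```bash
sed -i 's/^BOX=.*/BOX=[0.5688,0.2428,0.0915]/' h.py; python3 - <<'E'
from h import *
n=np.array([-np.sin(np.radians(22)),0,np.cos(np.radians(22))])
P=np.array([-.076,0,.065])
go(bx(P+n*.005),Rb(22)); go(bx(P-n*.009),Rb(22))
E
```

```text
shift [-0.0007  0.0071  0.0363] turn [-0.0002 -0.0018 -0.0037] deg 0.2 dist 0.037
shift [-0.0007  0.0071  0.0503] turn [-0.0002 -0.0018 -0.0037] deg 0.2 dist 0.051
```

Emit:
jog_arm([
  [1, 0, 0.004, 0.01, 0, 0, 0],
  [1, 0, 0.007, 0.022, 0, 0, 0],
  [1, 0, 0.007, 0.032, 0, 0, 0],
  [1, 0, 0.007, 0.036, 0, 0, 0],
  [1, 0, 0.007, 0.038, 0, 0, 0],
  [1, 0, 0.007, 0.04, 0, 0, 0],
  [1, 0, 0.007, 0.042, 0, 0, 0],
  [1, 0, 0.007, 0.043, 0, 0, 0],
  [1, 0, 0.007, 0.044, 0, 0, 0],
  [1, 0, 0.007, 0.045, 0, 0, 0],
])

```text
time_s: 3.15
tcp_pos: [0.495, 0.235, 0.0614]
ee_rot: [[0.923, 0.087, 0.374], [0.081, -0.996, 0.033], [0.376, -0.001, -0.927]]
wrist_force: [0.1, 0.1, -0.3]
gripper_width: 0.008
```

```bash
python3 - <<'E'
from h import *
st(); print(sense()["moment"]);shot("wrist","w5")
E
```

```text
t 3.15 tcp [0.495  0.235  0.0614] F [ 0.1  0.1 -0.3] w 0.008 J [ 35.1  13.3 -55.3  79.7 -11.  -17.8]
[[0.923, 0.087, 0.374], [0.081, -0.996, 0.033], [0.376, -0.001, -0.927]]
[-0.10595479  0.81695342 -0.01275216]
```

View pics/w5.png

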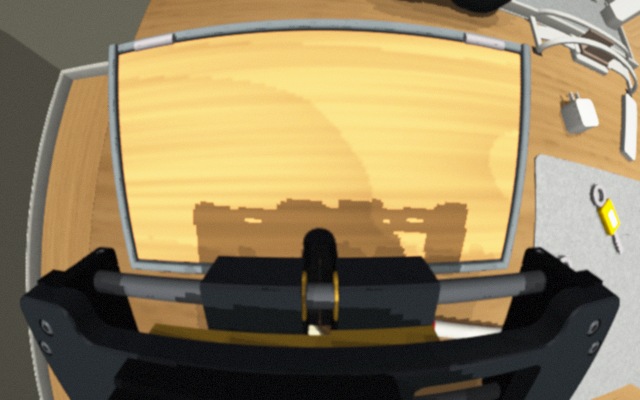

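```bash
python3 - <<'E'
from h import *
st(); print(sense()["moment"])
go([.4945,.2355,.070],Rb(6))
E
```

```text
t 3.2 tcp [0.4949 0.2348 0.061 ] F [ 0.1  0.5 -0.2] w 0.007 J [ 35.   13.3 -55.4  79.8 -11.  -17.8]
[[0.923, 0.087, 0.374], [0.081, -0.996, 0.033], [0.375, -0.0, -0.927]]
[-0.16314606  0.81018717 -0.00853836]
shift [ 0.0031 -0.0007 -0.0084] turn [ 0.0009 -0.28   -0.0042] deg 16.0 dist 0.009
```

Emit:
jog_arm([
  [1, 0.002, 0, -0.005, 0, 0, 0],
  [1, 0.003, 0, -0.0084, 0, -0.04, 0],
  [1, 0.003, 0, -0.0084, 0, -0.08, 0],
  [1, 0.003, 0, -0.0084, 0, -0.12, 0],
  [1, 0.003, 0, -0.0084, 0, -0.16, 0],
  [1, 0.003, 0, -0.0084, 0, -0.2, 0],
  [1, 0.003, 0, -0.0084, 0, -0.24, 0],
  [1, 0.003, 0, -0.0084, 0, -0.28, 0],
  [1, 0.003, 0, -0.0084, 0, -0.28, 0],
  [1, 0.003, 0, -0.0084, 0, -0.28, 0],
])

```text
time_s: 4.03
tcp_pos: [0.4949, 0.2346, 0.0696]
ee_rot: [[0.991, 0.086, 0.105], [0.085, -0.996, 0.009], [0.105, 0.0, -0.994]]
wrist_force: [0.1, 0.2, -0.4]
gripper_width: 0.001
```

```bash
python3 - <<'E'
from h import *
st(); print(sense()["moment"]);shot("wrist","w6");shot("side","s6",(280,130,380,230),5)
go([.4935,.2355,.056],Rb(6))
E
```

```text
t 4.03 tcp [0.4949 0.2346 0.0696] F [ 0.1  0.2 -0.4] w 0.001 J [ 44.7  18.8 -26.8   6.  -39.9  45.7]
[[0.991, 0.086, 0.105], [0.085, -0.996, 0.009], [0.105, 0.0, -0.994]]
[-0.1479421   0.26360075 -0.01678891]
shift [-0.0009 -0.0024  0.013 ] turn [ 0.0024  0.0013 -0.0047] deg 0.3 dist 0.013
```

View pics/s6.png

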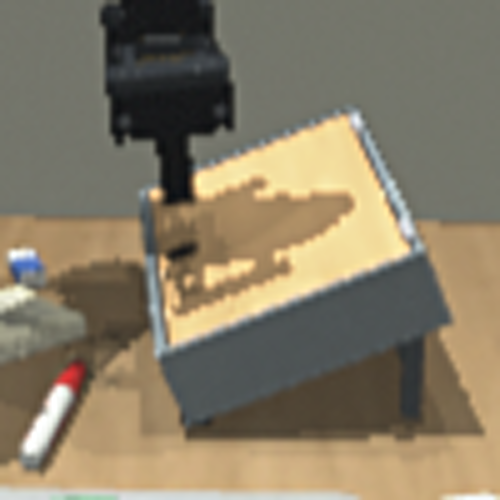

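View pics/w6.png

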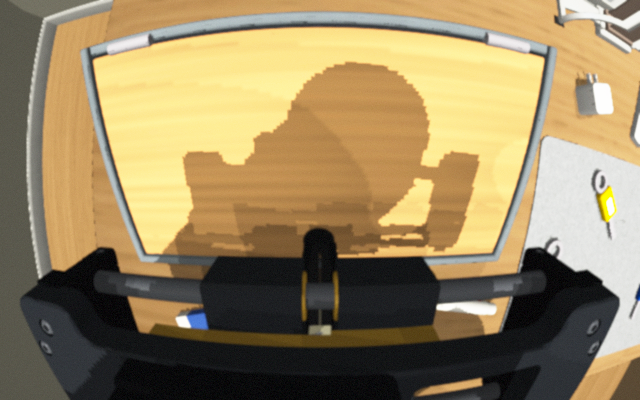

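```bash
python3 - <<'E'
from h import *
c=capture("side"); print(proj(c,sense()["tcp_pos"]), onz(c,(316,180),.065), onz(c,(316,180),.06),onz(c,(316,180),.05))
for k in [(-.1,.15,.056),(-.1,-.15,.056),(.06,-.15,.12),(.06,.15,.12)]: print(np.round(proj(c,bx(k)),1))
s=1
print("pxscale y per z", proj(c,[.4949,.2346,.06])-proj(c,[.4949,.2346,.07]))
w=capture("wrist"); print(proj(w,sense()["tcp_pos"],True))
E
```

```text
[315.4013022  178.23610942] [0.49524225 0.22743648 0.065     ] [0.49483826 0.24065226 0.06      ] [0.49403028 0.26708382 0.05      ]
[306.4 167.1]
[310.3 199.9]
[364.9 178.5]
[350.4 149.6]
pxscale y per z [-1.11402862e-03  2.83880230e+00]
[319.62440405 239.40292453]
```

```bash
python3 - <<'E'
from h import *
c=shot("side","s7",(295,140,345,200),12)
print(c["frame"][164:186,314:319].tolist())
E
```

```text
[[[23, 23, 24], [20, 23, 23], [19, 21, 21], [23, 25, 26], [88, 81, 73]], [[21, 22, 22], [22, 24, 25], [19, 18, 22], [40, 34, 30], [135, 108, 78]], [[23, 22, 25], [22, 24, 24], [17, 19, 22], [35, 30, 25], [145, 113, 79]], [[23, 24, 26], [23, 26, 27], [17, 19, 22], [30, 25, 24], [139, 109, 76]], [[19, 21, 23], [19, 22, 24], [15, 17, 23], [27, 23, 22], [137, 108, 75]], [[13, 16, 20], [18, 20, 23], [20, 21, 23], [23, 22, 23], [92, 74, 53]], [[37, 34, 29], [55, 47, 38], [77, 64, 49], [78, 66, 50], [92, 77, 57]], [[115, 95, 67], [125, 103, 74], [153, 125, 88], [153, 125, 90], [148, 122, 88]], [[135, 111, 79], [144, 118, 85], [176, 144, 102], [174, 142, 100], [167, 138, 97]], [[136, 112, 80], [143, 117, 84], [173, 141, 100], [171, 140, 100], [155, 128, 91]], [[137, 113, 81], [136, 111, 80], [143, 117, 84], [155, 127, 90], [146, 121, 86]], [[125, 103, 75], [120, 100, 71], [116, 96, 69], [127, 105, 76], [128, 106, 76]], [[116, 95, 70], [114, 94, 68], [113, 94, 68], [113, 93, 66], [117, 97, 70]], [[115, 96, 69], [116, 96, 69], [115, 94, 69], [114, 95, 68], [117, 97, 70]], [[117, 97, 70], [114, 95, 69], [93, 78, 58], [95, 81, 61], [84, 71, 53]], [[90, 76, 56], [74, 63, 47], [49, 44, 36], [50, 45, 37], [45, 42, 34]], [[42, 37, 31], [25, 24, 24], [18, 20, 21], [35, 32, 29], [61, 53, 42]], [[42, 38, 32], [53, 46, 38], [65, 55, 43], [92, 77, 55], [104, 86, 63]], [[106, 87, 64], [101, 84, 62], [100, 83, 60], [114, 95, 68], [133, 111, 79]], [[119, 98, 71], [131, 108, 78], [111, 91, 66], [112, 93, 67], [141, 116, 83]], [[127, 104, 74], [121, 99, 71], [107, 89, 64], [120, 100, 71], [139, 114, 82]], [[144, 117, 83], [107, 89, 65], [125, 103, 73], [193, 157, 109], [131, 107, 77]]]
```

View pics/s7.png

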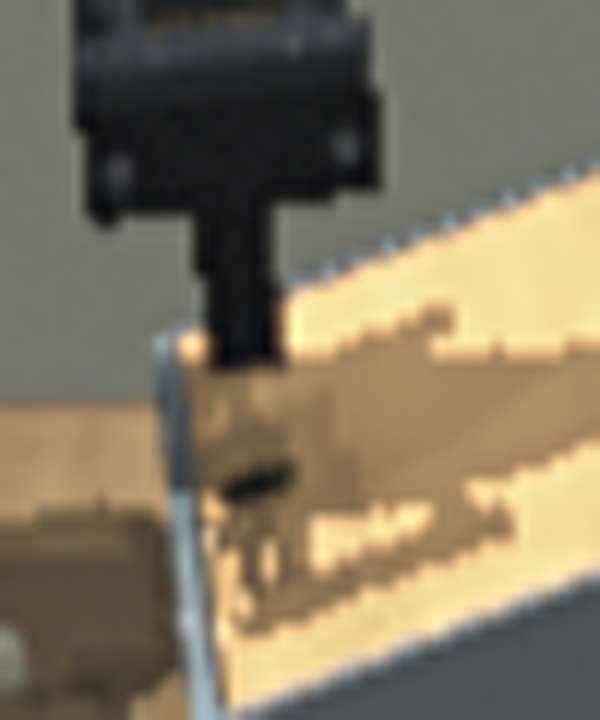

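```bash
python3 - <<'E'
from h import *
c=capture("side"); w=capture("wrist");s=sense()
print(proj(c,[.4772,.2409,.1023]))
for z in (-.04,-.03,-.02,-.01,0,.01):
  for x in (-.01,0,.01): print(z,x,np.round(proj(w,s["tcp_pos"]+s["ee_rot"]@[x,0,z],True),0),np.round(proj(c,s["tcp_pos"]+s["ee_rot"]@[x,0,z]),0))
E
```

```text
[310.62758396 167.8318157 ]
-0.04 -0.01 [320. 282.] [311. 167.]
-0.04 0 [320. 267.] [314. 167.]
-0.04 0.01 [320. 250.] [317. 166.]
-0.03 -0.01 [320. 274.] [312. 170.]
-0.03 0 [320. 259.] [315. 169.]
-0.03 0.01 [320. 243.] [318. 169.]
-0.02 -0.01 [320. 266.] [312. 173.]
-0.02 0 [320. 252.] [315. 172.]
-0.02 0.01 [320. 237.] [318. 172.]
-0.01 -0.01 [320. 259.] [312. 176.]
-0.01 0 [320. 245.] [315. 175.]
-0.01 0.01 [320. 231.] [318. 175.]
0 -0.01 [320. 253.] [313. 178.]
0 0 [320. 239.] [316. 178.]
0 0.01 [320. 225.] [319. 178.]
0.01 -0.01 [320. 247.] [313. 181.]
0.01 0 [320. 234.] [316. 181.]
0.01 0.01 [320. 220.] [319. 180.]
```

```bash
python3 - <<'E'
import station; print([a for a in dir(station) if a[:2]!="__"]); print(getattr(station,"hold_point_z",None))
from h import *
go([.4945,.2365,.050],Rb(6))
E
```

```text
['PlanningError', 'capture', 'finish_job', 'hold_point_z', 'sense']
-0.0187
shift [-0.001  -0.0027  0.0196] turn [ 0.0012  0.0008 -0.0045] deg 0.3 dist 0.02
```

Emit:
jog_arm([
  [1, -0.001, -0.001, 0.003, 0, 0, 0],
  [1, -0.001, -0.002, 0.006, 0, 0, 0],
  [1, -0.001, -0.002, 0.008, 0, 0, 0],
  [1, -0.001, -0.002, 0.01, 0, 0, 0],
  [1, -0.001, -0.002, 0.012, 0, 0, 0],
  [1, -0.001, -0.002, 0.013, 0, 0, 0],
  [1, -0.001, -0.002, 0.014, 0, 0, 0],
  [1, -0.001, -0.002, 0.015, 0, 0, 0],
  [1, -0.001, -0.002, 0.016, 0, 0, 0],
  [1, -0.001, -0.002, 0.016, 0, 0, 0],
])

```text
time_s: 5.22
tcp_pos: [0.4947, 0.2363, 0.0534]
ee_rot: [[0.991, 0.087, 0.103], [0.086, -0.996, 0.009], [0.104, 0.0, -0.995]]
wrist_force: [0.2, 0.7, 0.2]
gripper_width: 0.007
```

```bash
python3 - <<'E'
from h import *
st(); shot("side","s8",(295,140,345,200),10)
E
```

```text
t 5.22 tcp [0.4947 0.2363 0.0534] F [0.2 0.7 0.2] w 0.007 J [ 44.9  20.2 -27.7   6.3 -37.7  45.3]
[[0.991, 0.087, 0.103], [0.086, -0.996, 0.009], [0.104, 0.0, -0.995]]
```

View pics/s8.png

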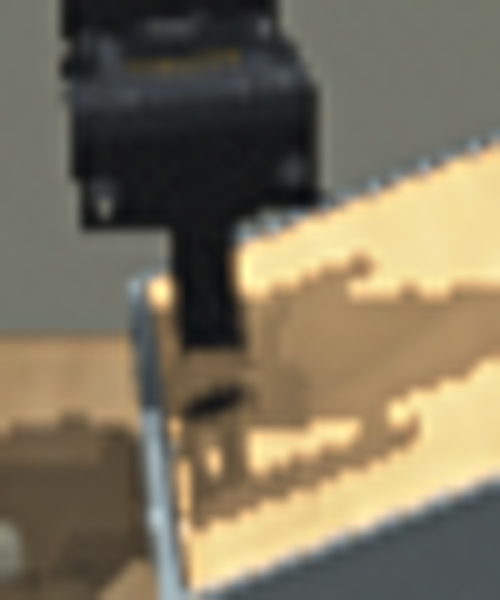

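Emit:
jog_arm([
  [1, 0, 0, 0.004, 0, 0, 0],
  [1, 0, 0, 0.008, 0, 0, 0],
  [1, 0, 0, 0.011, 0, 0, 0],
  [1, 0, 0, 0.013, 0, 0, 0],
  [1, 0, 0, 0.015, 0, 0, 0],
  [1, 0, 0, 0.016, 0, 0, 0],
  [1, 0, 0, 0.017, 0, 0, 0],
  [1, 0, 0, 0.018, 0, 0, 0],
  [1, 0, 0, 0.019, 0, 0, 0],
  [1, 0, 0, 0.02, 0, 0, 0],
])

```text
time_s: 6.1
tcp_pos: [0.4973, 0.2368, 0.0343]
ee_rot: [[0.991, 0.087, 0.105], [0.086, -0.996, 0.009], [0.105, -0.0, -0.994]]
wrist_force: [-1.5, -0.7, 6.4]
gripper_width: 0.007
```

```bash
python3 - <<'E'
from h import *
st(); shot("side","s9",(295,140,345,200),10)
E
```

```text
t 6.1 tcp [0.4973 0.2368 0.0343] F [-1.5 -0.7  6.4] w 0.007 J [ 44.7  21.9 -28.7   6.7 -34.9  45. ]
[[0.991, 0.087, 0.105], [0.086, -0.996, 0.009], [0.105, -0.0, -0.994]]
```

View pics/s9.png

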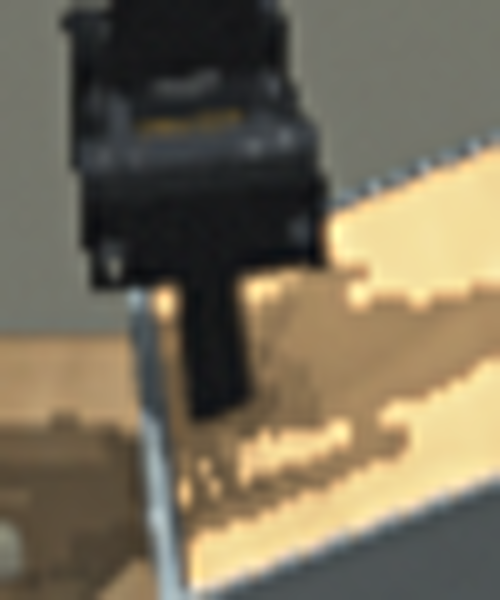

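Emit:
jog_arm([
  [1, 0, 0, 0.001, 0, 0, 0],
  [1, 0, 0, 0.002, 0, 0, 0],
  [1, 0, 0, 0.003, 0, 0, 0],
  [1, 0, 0, 0.003, 0, 0, 0],
  [1, 0, 0, 0, 0, 0, 0],
  [1, 0, 0, -0.005, 0, 0, 0],
  [1, 0, 0, -0.01, 0, 0, 0],
  [1, 0, 0, -0.015, 0, 0, 0],
  [1, 0, 0, -0.02, 0, 0, 0],
  [1, 0, 0, -0.02, 0, 0, 0],
])

```text
time_s: 6.98
tcp_pos: [0.4953, 0.237, 0.0549]
ee_rot: [[0.991, 0.087, 0.105], [0.086, -0.996, 0.01], [0.106, -0.001, -0.994]]
wrist_force: [0.1, -0.7, -0.5]
gripper_width: 0.0
```

```bash
python3 - <<'E'
from h import *
st(); shot("side","s10",(270,110,390,230),5); shot("wrist","w10")
E
```

```text
t 6.98 tcp [0.4953 0.237  0.0549] F [ 0.1 -0.7 -0.5] w 0.0 J [ 44.9  20.1 -27.6   6.3 -37.8  45.3]
[[0.991, 0.087, 0.105], [0.086, -0.996, 0.01], [0.106, -0.001, -0.994]]
```

View pics/s10.png

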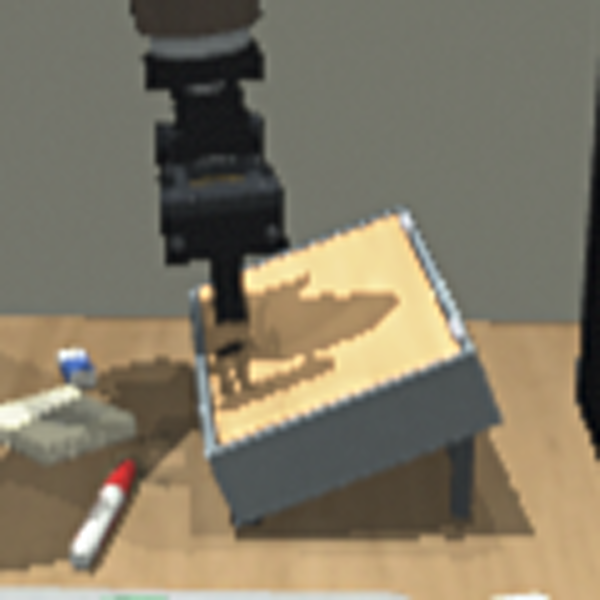

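View pics/w10.png

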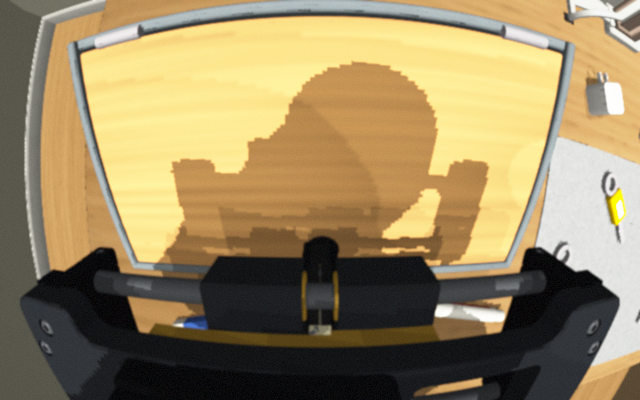

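Emit:
jog_arm([
  [1, 0, 0, 0.006, 0, 0, 0],
  [1, 0, 0, 0.012, 0, 0, 0],
  [1, 0, 0, 0.016, 0, 0, 0],
  [1, 0, 0, 0.019, 0, 0, 0],
  [1, 0, 0, 0.021, 0, 0, 0],
  [1, 0, 0, 0.023, 0, 0, 0],
  [1, 0, 0, 0.024, 0, 0, 0],
  [1, 0, 0, 0.025, 0, 0, 0],
  [1, 0, 0, 0.026, 0, 0, 0],
  [1, 0, 0, 0.027, 0, 0, 0],
])

```text
time_s: 7.92
tcp_pos: [0.4987, 0.2368, 0.028]
ee_rot: [[0.991, 0.087, 0.106], [0.087, -0.996, 0.009], [0.106, -0.0, -0.994]]
wrist_force: [0.3, -2.7, 8.5]
gripper_width: 0.004
```

Emit:
jog_arm([
  [1, 0, 0, 0.001, 0, 0, 0],
  [1, 0, 0, 0.001, 0, 0, 0],
  [1, 0, 0, 0.002, 0, 0, 0],
  [1, 0, 0, 0.002, 0, 0, 0],
  [1, 0, 0, 0.003, 0, 0, 0],
  [1, 0, 0, 0.003, 0, 0, 0],
  [1, 0, 0, 0.003, 0, 0, 0],
  [1, 0, 0, 0.003, 0, 0, 0],
  [1, 0, 0, 0.003, 0, 0, 0],
  [1, 0, 0, 0.003, 0, 0, 0],
])

```text
time_s: 8.75
tcp_pos: [0.4997, 0.237, 0.0261]
ee_rot: [[0.99, 0.087, 0.107], [0.087, -0.996, 0.01], [0.108, -0.001, -0.994]]
wrist_force: [-0.5, -4.2, 11.7]
gripper_width: 0.007
```

```bash
python3 - <<'E'
from h import *
st(); shot("side","s11",(295,140,345,200),10)
E
```

```text
t 8.75 tcp [0.4997 0.237  0.0261] F [-0.5 -4.2 11.7] w 0.007 J [ 44.5  22.7 -29.1   7.1 -33.6  44.7]
[[0.99, 0.087, 0.107], [0.087, -0.996, 0.01], [0.108, -0.001, -0.994]]
```

View pics/s11.png

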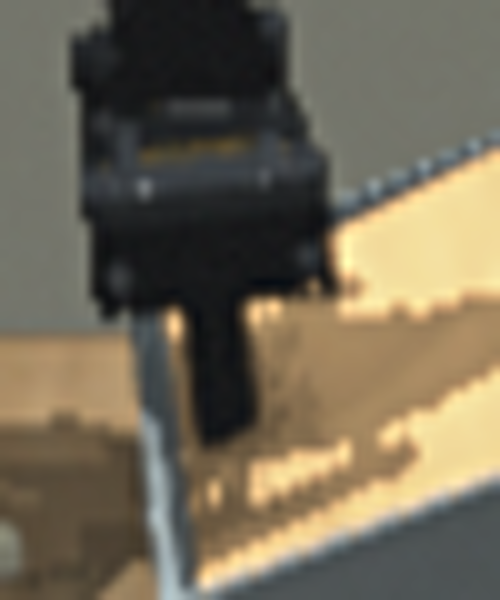

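Emit:
jog_arm([
  [1, 0, 0, 0, 0, 0, 0],
  [1, 0, 0, -0.005, 0, 0, 0],
  [1, 0, 0, -0.01, 0, 0, 0],
  [1, 0, 0, -0.018, 0, 0, 0],
  [1, 0, 0, -0.026, 0, 0, 0],
  [1, 0, 0, -0.034, 0, 0, 0],
  [1, 0, 0, -0.042, 0, 0, 0],
  [1, 0, 0, -0.05, 0, 0, 0],
  [1, 0, 0, -0.055, 0, 0, 0],
  [1, 0, 0, -0.06, 0, 0, 0],
])

```text
time_s: 9.63
tcp_pos: [0.4917, 0.2363, 0.0843]
ee_rot: [[0.991, 0.087, 0.104], [0.086, -0.996, 0.009], [0.104, -0.0, -0.995]]
wrist_force: [0.3, 0.1, -0.1]
gripper_width: 0.007
```

```bash
python3 - <<'E'
from h import *
st(); shot("side","s12",(270,110,390,230),5)
E
```

```text
t 9.63 tcp [0.4917 0.2363 0.0843] F [ 0.3  0.1 -0.1] w 0.007 J [ 45.1  17.5 -25.9   5.7 -42.   45.7]
[[0.991, 0.087, 0.104], [0.086, -0.996, 0.009], [0.104, -0.0, -0.995]]
```

View pics/s12.png

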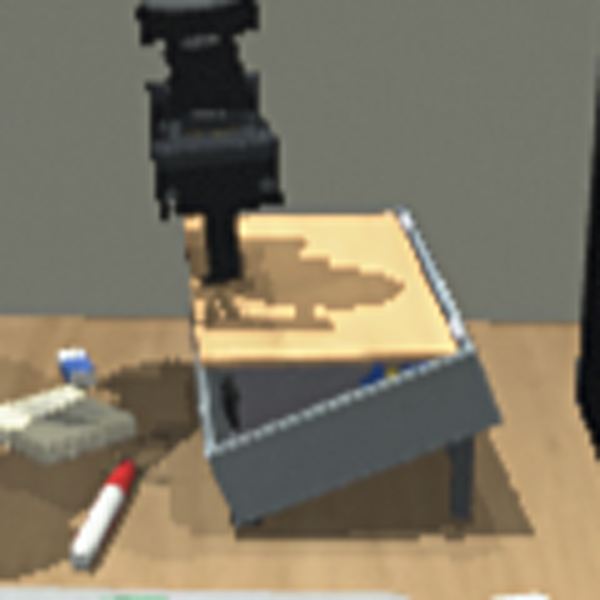

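```bash
cat >> h.py <<'E'
TZ=-0.026
def tcp_for_tip(tip_local,R): return bx(tip_local)-R[:,2]*TZ
def edge(phi,r=.155): return HIN+r*np.array([-np.cos(phi),0,np.sin(phi)])
E
python3 - <<'E'
from h import *
go(tcp_for_tip([-.125,0,.19],Rb(12)),Rb(12))
go(tcp_for_tip([-.15,0,.13],Rb(15)),Rb(15))
E
```

```text
shift [-0.034   0.0009 -0.0835] turn [-0.0003  0.1036 -0.0046] deg 5.9 dist 0.09
shift [-0.0639  0.0011 -0.0267] turn [-0.0002  0.1559 -0.0046] deg 8.9 dist 0.069
```

Emit:
jog_arm([
  [1, -0.005, 0, -0.02, 0, 0.02, 0],
  [1, -0.015, 0, -0.045, 0, 0.05, 0],
  [1, -0.028, 0, -0.07, 0, 0.08, 0],
  [1, -0.045, 0, -0.083, 0, 0.1, 0],
  [1, -0.06, 0, -0.08, 0, 0.13, 0],
  [1, -0.065, 0, -0.065, 0, 0.156, 0],
  [1, -0.064, 0.001, -0.05, 0, 0.156, 0],
  [1, -0.064, 0.001, -0.035, 0, 0.156, 0],
  [1, -0.064, 0.001, -0.027, 0, 0.156, -0.004],
  [1, -0.064, 0.001, -0.027, 0, 0.156, -0.004],
])

```text
time_s: 10.52
tcp_pos: [0.4245, 0.2278, 0.1017]
ee_rot: [[0.963, 0.09, 0.253], [0.088, -0.996, 0.019], [0.254, 0.004, -0.967]]
wrist_force: [-0.5, -0.0, 0.2]
gripper_width: 0.007
```

```bash
python3 - <<'E'
from h import *
st(); shot("side","s13",(270,110,390,230),5); shot("wrist","w13")
c=capture("side")
for ph in (10,12.4,15): print(ph,proj(c,bx(edge(np.radians(ph))+[0,-.141,0])),proj(c,bx(edge(np.radians(ph))+[0,.141,0])))
E
```

```text
t 10.52 tcp [0.4245 0.2278 0.1017] F [-0.5 -0.   0.2] w 0.007 J [ 54.6   6.8 -44.8  22.5 -30.8  22. ]
[[0.963, 0.09, 0.253], [0.088, -0.996, 0.019], [0.254, 0.004, -0.967]]
10 [309.81855811 170.82137694] [306.13711726 144.45351061]
12.4 [310.24307078 168.72790567] [306.47658751 142.70469236]
15 [310.80906984 166.47022209] [306.93052366 140.82069375]
```

View pics/s13.png

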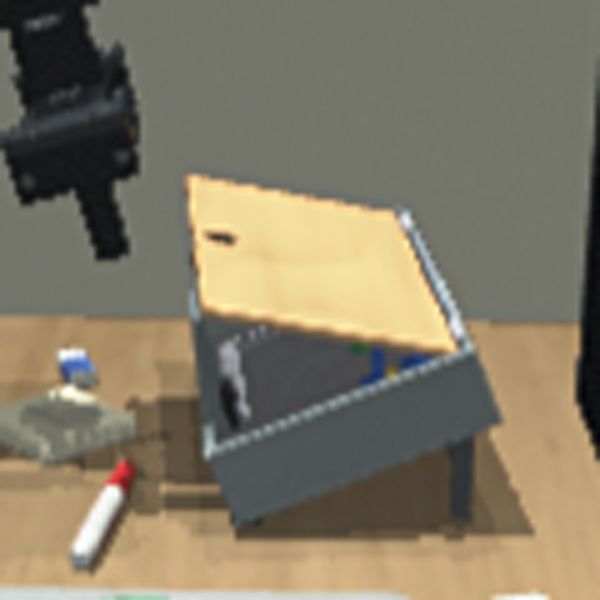

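View pics/w13.png

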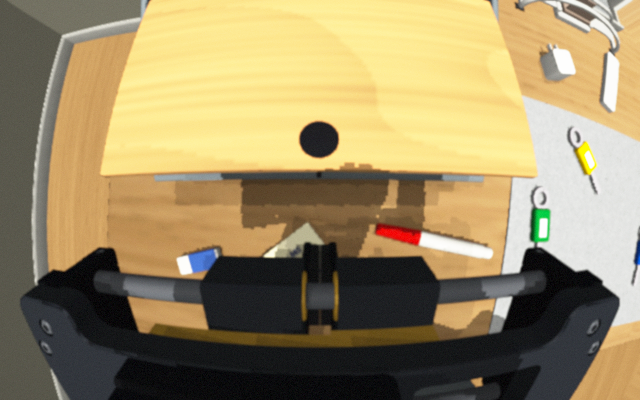

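```bash
python3 - <<'E'
from h import *
R=Rb(15); s=sense()
print("t",np.round(Ro.from_matrix(s["ee_rot"].T@R).as_rotvec(),3))
for ph in [12.4,16,20,25,30,36,42,48,54,60,66,72,77,82,87,92]:
    d=s["ee_rot"].T@(tcp_for_tip(edge(np.radians(ph))+[-.003,0,-.0235],R)-s["tcp_pos"]); print(ph,np.round(d,3))
E
```

```text
t [ 0.001  0.001 -0.001]
12.4 [ 0.046 -0.     0.015]
16 [ 0.05  -0.     0.006]
20 [ 0.056 -0.    -0.003]
25 [ 0.064 -0.    -0.014]
30 [ 0.074 -0.    -0.024]
36 [ 0.086 -0.    -0.034]
42 [ 0.099 -0.    -0.044]
48 [ 0.113 -0.    -0.052]
54 [ 0.128 -0.    -0.059]
60 [ 0.143 -0.    -0.064]
66 [ 0.159 -0.    -0.067]
72 [ 0.175 -0.    -0.069]
77 [ 0.189 -0.    -0.069]
82 [ 0.202 -0.    -0.068]
87 [ 0.215 -0.    -0.066]
92 [ 0.228 -0.    -0.062]
```

Emit:
jog_arm([
  [1, 0.02, 0, 0.007, 0, 0, 0],
  [1, 0.04, 0, 0.013, 0, 0, 0],
  [1, 0.046, 0, 0.015, 0, 0, 0],
  [1, 0.05, 0, 0.006, 0, 0, 0],
  [1, 0.056, 0, -0.003, 0, 0, 0],
  [1, 0.064, 0, -0.014, 0, 0, 0],
  [1, 0.074, 0, -0.024, 0, 0, 0],
  [1, 0.086, 0, -0.034, 0, 0, 0],
  [1, 0.099, 0, -0.044, 0, 0, 0],
  [1, 0.113, 0, -0.052, 0, 0, 0],
])

```text
time_s: 11.5
tcp_pos: [0.5142, 0.2336, 0.1849]
ee_rot: [[0.965, 0.088, 0.245], [0.087, -0.996, 0.013], [0.246, 0.009, -0.969]]
wrist_force: [-36.8, -6.8, 32.0]
gripper_width: 0.002
```

```bash
python3 - <<'E'
from h import *
st(); shot("side","s14",(270,70,390,230),4)
R=Rb(15); s=sense()
for ph in [48,54,60,66,72,77,82,87,92]:
    d=s["ee_rot"].T@(tcp_for_tip(edge(np.radians(ph))+[-.003,0,-.0235],R)-s["tcp_pos"]); print(ph,np.round(d,3))
E
```

```text
t 11.5 tcp [0.5142 0.2336 0.1849] F [-36.8  -6.8  32. ] w 0.002 J [ 46.5   9.4 -24.6  13.5 -46.3  40. ]
[[0.965, 0.088, 0.245], [0.087, -0.996, 0.013], [0.246, 0.009, -0.969]]
48 [ 0.002 -0.004  0.006]
54 [ 0.017 -0.004 -0.001]
60 [ 0.032 -0.004 -0.006]
66 [ 0.048 -0.004 -0.009]
72 [ 0.064 -0.004 -0.011]
77 [ 0.078 -0.004 -0.011]
82 [ 0.091 -0.004 -0.01 ]
87 [ 0.104 -0.004 -0.008]
92 [ 0.118 -0.004 -0.005]
```

View pics/s14.png

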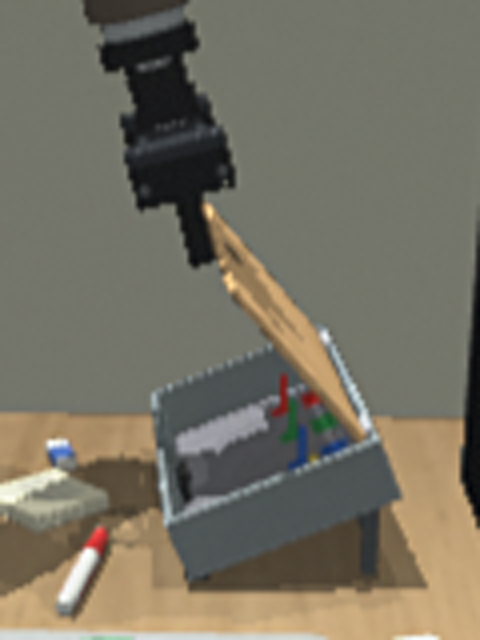

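Emit:
jog_arm([
  [1, 0, 0, -0.006, 0, 0, 0],
  [1, 0, 0, -0.012, 0, 0, 0],
  [1, 0, 0, -0.016, 0, 0, 0],
  [1, 0, 0, -0.018, 0, 0, 0],
  [1, 0, 0, -0.018, 0, 0, 0],
  [1, 0, 0, -0.018, 0, 0, 0],
  [1, 0, 0, -0.018, 0, 0, 0],
  [1, 0, 0, -0.018, 0, 0, 0],
  [1, 0, 0, -0.018, 0, 0, 0],
  [1, 0, 0, -0.018, 0, 0, 0],
])

```text
time_s: 12.38
tcp_pos: [0.5163, 0.2376, 0.2]
ee_rot: [[0.963, 0.09, 0.256], [0.088, -0.996, 0.022], [0.257, 0.001, -0.967]]
wrist_force: [0.4, 0.4, 0.5]
gripper_width: 0.002
```

```bash
python3 - <<'E'
from h import *
st(); c=shot("side","s15",(270,70,390,230),4)
R=Rb(15); s=sense()
for z in (0,-.02,-.026,-.03,-.04,-.07): print(z,proj(c,s["tcp_pos"]+s["ee_rot"][:,2]*z))
for ph in (40,45,50,55,60): print(ph,proj(c,bx(edge(np.radians(ph))+[0,-.141,0])),proj(c,bx(edge(np.radians(ph))+[0,.141,0])))
E
```

```text
t 12.38 tcp [0.5163 0.2376 0.2   ] F [0.4 0.4 0.5] w 0.002 J [ 46.8   8.7 -23.4  13.4 -47.6  40.3]
[[0.963, 0.09, 0.256], [0.088, -0.996, 0.022], [0.257, 0.001, -0.967]]
0 [322.76403986 139.11430194]
-0.02 [321.18322833 133.15354685]
-0.026 [320.70510697 131.35069797]
-0.03 [320.38535568 130.14501398]
-0.04 [319.58244221 127.1174737 ]
-0.07 [317.14297457 117.91898999]
40 [321.66370797 146.29987694] [315.67759201 124.07948467]
45 [324.91601459 142.83086664] [318.30074233 121.21693247]
50 [328.47823568 139.6281842 ] [321.17422838 118.57888399]
55 [332.32160352 136.72168775] [324.27510049 116.18910565]
60 [336.4141931  134.13869338] [327.57801456 114.06926845]
```

View pics/s15.png

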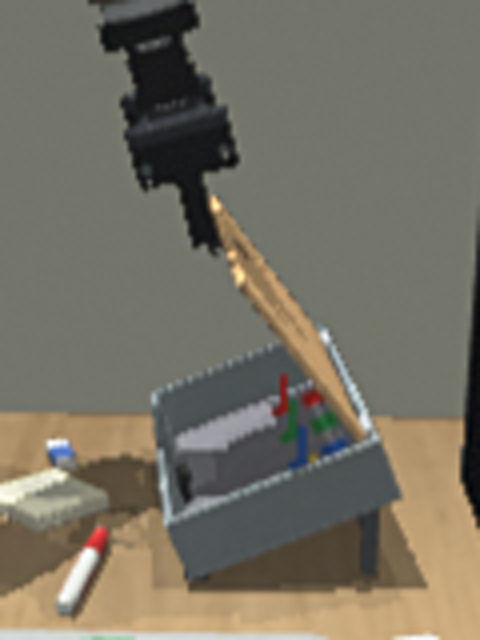

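```bash
python3 - <<'E'
from h import *
R=Rb(15); s=sense()
Ti=np.linalg.inv(boxT(BOX)); tip=s["tcp_pos"]+s["ee_rot"][:,2]*TZ
print("tip local",Ti@[*tip,1], "edge50",edge(np.radians(50)))
for ph in [40,50,56,62,68,74,80,86,90]:
    e=edge(np.radians(ph)); 
    d=s["ee_rot"].T@(tcp_for_tip(e+[-.003,0,-.034],R)-s["tcp_pos"]); print(ph,np.round(d,3))
E
```

```text
tip local [-5.93753122e-02 -2.90497570e-04  2.25229261e-01  1.00000000e+00] edge50 [-0.04763208  0.          0.23573689]
40 [-0.021 -0.     0.039]
50 [ 0.002 -0.     0.025]
56 [ 0.018 -0.     0.019]
62 [ 0.033 -0.     0.014]
68 [ 0.049 -0.     0.011]
74 [ 0.065 -0.     0.01 ]
80 [ 0.081 -0.     0.011]
86 [ 0.098 -0.     0.013]
90 [ 0.108 -0.     0.015]
```

Emit:
jog_arm([
  [1, -0.015, 0, 0.005, 0, 0, 0],
  [1, -0.02, 0, 0.02, 0, 0, 0],
  [1, -0.02, 0, 0.035, 0, 0, 0],
  [1, -0.012, 0, 0.032, 0, 0, 0],
  [1, -0.004, 0, 0.028, 0, 0, 0],
  [1, 0.002, 0, 0.025, 0, 0, 0],
  [1, 0.008, 0, 0.023, 0, 0, 0],
  [1, 0.013, 0, 0.021, 0, 0, 0],
  [1, 0.018, 0, 0.019, 0, 0, 0],
  [1, 0.018, 0, 0.019, 0, 0, 0],
])

```text
time_s: 13.27
tcp_pos: [0.5398, 0.2402, 0.1878]
ee_rot: [[0.962, 0.09, 0.258], [0.087, -0.996, 0.024], [0.259, -0.0, -0.966]]
wrist_force: [0.7, 0.5, -0.4]
gripper_width: 0.007
```

```bash
python3 - <<'E'
from h import *
st(); c=shot("side","s16",(270,70,390,230),4)
E
```

```text
t 13.27 tcp [0.5398 0.2402 0.1878] F [ 0.7  0.5 -0.4] w 0.007 J [ 45.   11.4 -21.8  13.3 -45.9  41.8]
[[0.962, 0.09, 0.258], [0.087, -0.996, 0.024], [0.259, -0.0, -0.966]]
```

View pics/s16.png

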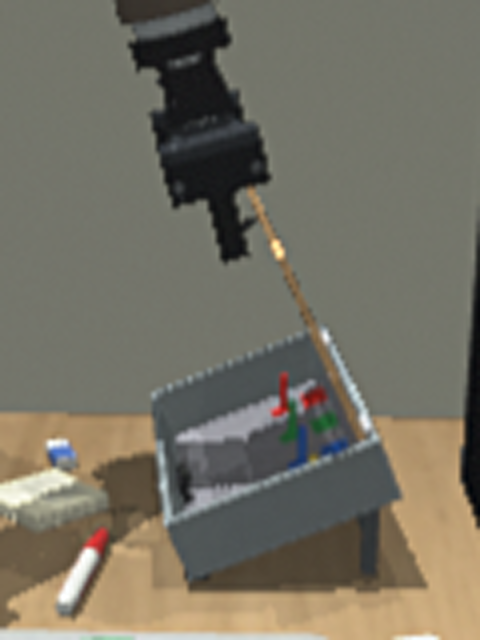

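Emit:
jog_arm([
  [1, 0.008, 0, -0.006, 0, 0, 0],
  [1, 0.016, 0, -0.012, 0, 0, 0],
  [1, 0.024, 0, -0.016, 0, 0, 0],
  [1, 0.032, 0, -0.018, 0, 0, 0],
  [1, 0.04, 0, -0.018, 0, 0, 0],
  [1, 0.048, 0, -0.018, 0, 0, 0],
  [1, 0.056, 0, -0.018, 0, 0, 0],
  [1, 0.064, 0, -0.018, 0, 0, 0],
  [1, 0.072, 0, -0.017, 0, 0, 0],
  [1, 0.08, 0, -0.015, 0, 0, 0],
])

```text
time_s: 14.15
tcp_pos: [0.6126, 0.2464, 0.2218]
ee_rot: [[0.962, 0.09, 0.256], [0.088, -0.996, 0.022], [0.257, 0.001, -0.966]]
wrist_force: [0.5, 0.5, 0.6]
gripper_width: 0.006
```

```bash
python3 - <<'E'
from h import *
st(); c=shot("side","s17",(270,70,390,230),4)
E
```

```text
t 14.15 tcp [0.6126 0.2464 0.2218] F [0.5 0.5 0.6] w 0.006 J [ 40.2  16.6  -8.6  10.7 -52.9  49.4]
[[0.962, 0.09, 0.256], [0.088, -0.996, 0.022], [0.257, 0.001, -0.966]]
```

View pics/s17.png

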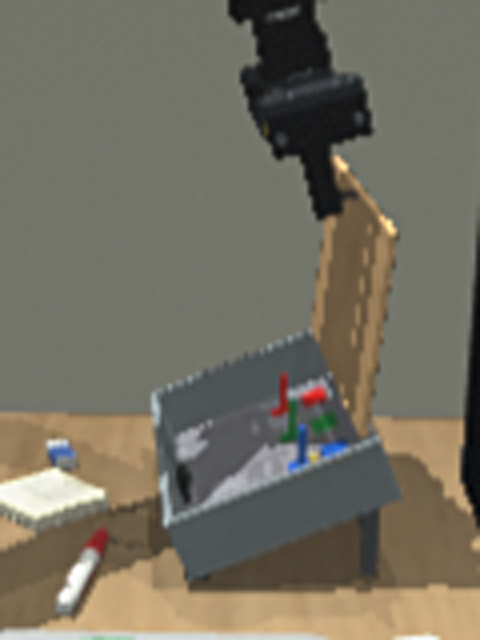

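Emit:
jog_arm([
  [1, 0.01, 0, 0.002, 0, 0, 0],
  [1, 0.018, 0, 0.004, 0, 0, 0],
  [1, 0.018, 0, 0.004, 0, 0, 0],
  [1, 0, 0, 0, 0, -0.03, 0],
  [1, -0.025, 0, -0.01, 0, -0.08, 0],
  [1, -0.06, 0, -0.03, 0, -0.12, 0],
  [0.3, -0.1, 0, -0.05, 0, -0.18, 0],
  [-0.2, -0.14, 0, -0.07, 0, -0.22, 0],
  [-0.8, -0.16, 0, -0.08, 0, -0.26, 0],
  [-1, -0.17, 0, -0.08, 0, -0.26, 0],
])

```text
time_s: 15.03
tcp_pos: [0.4266, 0.2301, 0.2577]
ee_rot: [[0.996, 0.091, 0.003], [0.091, -0.996, 0.003], [0.003, -0.002, -1.0]]
wrist_force: [0.3, -0.1, 0.8]
gripper_width: 0.219
```

```bash
python3 - <<'E'
from h import *
st(); c=shot("side","s18",(250,70,410,230),4); w=shot("wrist","w18")
E
```

```text
t 15.03 tcp [0.4266 0.2301 0.2577] F [ 0.3 -0.1  0.8] w 0.219 J [ 47.6   5.5 -12.1   0.  -72.2  47.6]
[[0.996, 0.091, 0.003], [0.091, -0.996, 0.003], [0.003, -0.002, -1.0]]
```

View pics/s18.png

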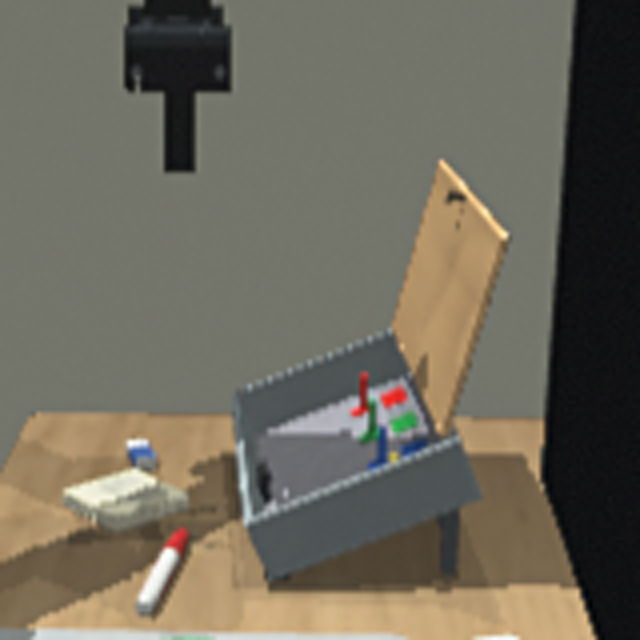

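View pics/w18.png

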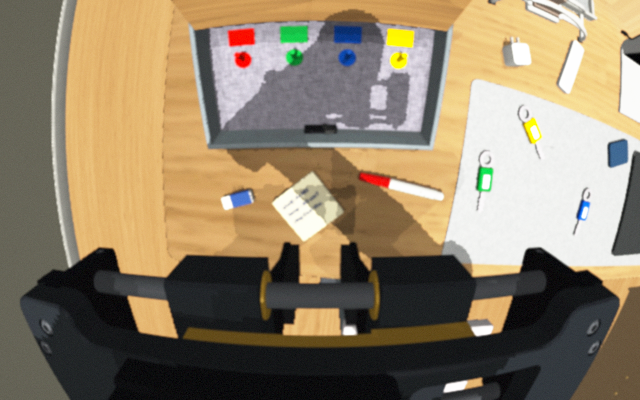

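```bash
python3 - <<'E'
from h import *
w=shot("wrist","w19",(190,0,460,160),3)
for n,y in zip("RGBY",(.099,.033,-.033,-.099)):
    a=proj(w,bx([.018,y,.054]),True);b=proj(w,bx([.018,y,.088]),True); print(n,a.round(1),b.round(1),((a-[190,0])*3).round(0),((b-[190,0])*3).round(0))
for k in [(-.1,.15,.056),(-.1,-.15,.056),(.06,-.15,.12),(.06,.15,.12)]: print(((proj(w,bx(k),True)-[190,0])*3).round(0))
E
```

```text
R [242.   58.8] [235.   53.8] [156. 176.] [135. 161.]
G [293.2  56.1] [290.8  50.5] [310. 168.] [302. 152.]
B [345.9  56.1] [348.3  50.5] [468. 168.] [475. 152.]
Y [397.2  58.8] [404.1  53.9] [622. 177.] [642. 162.]
[ 49. 450.]
[728. 451.]
[790.  58.]
[-13.  58.]
```

View pics/w19.png

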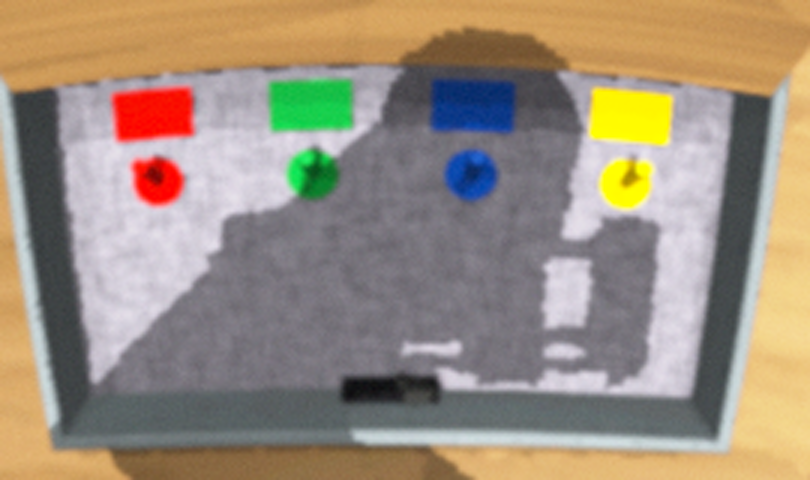

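```bash
python3 - <<'E'
from h import *
w=capture("wrist")
for n,uv,z in [("green",(485,178),.015),("geye",(486.5,157.5),.009),("yellow",(532.5,130),.015),("yeye",(524.5,112.5),.009),("blue",(583.5,210),.015),("beye",(587.5,193.5),.009),("markerend",(442,197),.008),("markR",(362,178),.008)]:
    print(n,np.round(onz(w,uv,z,True),3))
go([.45,-.04,.17],Rb(0,-5.2))
E
```

```text
green [ 0.451 -0.03   0.015]
geye [ 0.483 -0.03   0.009]
yellow [ 0.543 -0.111  0.015]
yeye [ 0.569 -0.094  0.009]
blue [ 0.422 -0.293  0.015]
beye [ 0.455 -0.3    0.009]
markerend [0.411 0.037 0.008]
markR [0.427 0.167 0.008]
shift [-0.0026  0.2704  0.0851] turn [ 0.0015 -0.0005  0.0901] deg 5.2 dist 0.283
```

Emit:
jog_arm([
  [-0.15, 0, 0.02, 0, 0, 0, 0.01],
  [-0.15, 0, 0.05, 0.01, 0, 0, 0.02],
  [-0.15, 0, 0.085, 0.025, 0, 0, 0.03],
  [-0.15, -0.001, 0.12, 0.04, 0, 0, 0.04],
  [-0.15, -0.001, 0.155, 0.055, 0, 0, 0.05],
  [-0.15, -0.002, 0.19, 0.07, 0, 0, 0.07],
  [-0.15, -0.002, 0.225, 0.08, 0, 0, 0.08],
  [-0.15, -0.0026, 0.25, 0.085, 0, 0, 0.09],
  [-0.15, -0.0026, 0.266, 0.085, 0, 0, 0.09],
  [-0.15, -0.0026, 0.27, 0.085, 0, 0, 0.09],
])

```text
time_s: 16.07
tcp_pos: [0.4496, -0.0423, 0.169]
ee_rot: [[1.0, -0.003, -0.003], [-0.003, -1.0, -0.002], [-0.003, 0.002, -1.0]]
wrist_force: [-0.6, -0.2, 0.4]
gripper_width: 0.573
```

```bash
python3 - <<'E'
from h import *
st(); shot("wrist","w20")
E
```

```text
t 16.07 tcp [ 0.4496 -0.0423  0.169 ] F [-0.6 -0.2  0.4] w 0.573 J [ 15.4   6.1 -24.6   0.1 -59.5  74.3]
[[1.0, -0.003, -0.003], [-0.003, -1.0, -0.002], [-0.003, 0.002, -1.0]]
```

View pics/w20.png

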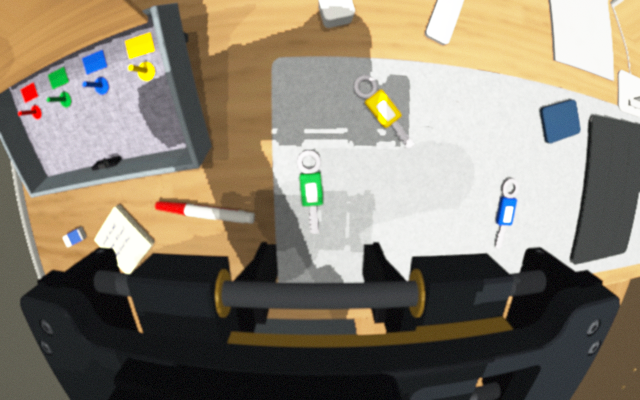

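```bash
cat >> h.py <<'E'
HUE={"green":(45,85),"yellow":(22,35),"blue":(105,125),"red":(0,5)}
def keypose(col,z=.015,c=None,verbose=True):
    c=c or capture("wrist"); hsv=cv2.cvtColor(np.ascontiguousarray(c["frame"]),cv2.COLOR_RGB2HSV)
    lo,hi=HUE[col]; m=cv2.inRange(hsv,(lo,130,50),(hi,255,255))
    n,lab,stt,cen=cv2.connectedComponentsWithStats(m)
    out=[]
    for i in range(1,n):
        if stt[i,4]<60: continue
        P=onz(c,cen[i],z,True)
        cs,_=cv2.findContours((lab==i).astype(np.uint8),cv2.RETR_EXTERNAL,cv2.CHAIN_APPROX_NONE)
        W=np.array([onz(c,q[0],z,True)[:2] for q in cs[0]],np.float32)*1000
        (x,y),(a,b),an=cv2.minAreaRect(W)
        if a<b: an+=90; a,b=b,a
        an=(an+90)%180-90
        out.append((round(x/1000,4),round(y/1000,4),round(a,1),round(b,1),round(an,1)))
        if verbose: print(col,cen[i].round(1),out[-1])
    return out
E
python3 - <<'E'
from h import *
w=capture("wrist")
for k in ("green","yellow","blue"): keypose(k,c=w)
for n,uv in [("geye",(309,162)),("yeye",(366,87)),("beye",(509,188))]: print(n,np.round(onz(w,uv,.0095,True),4))
E
```

```text
green [58.6 77.9] (0.6232, 0.3349, 44.4, 25.9, -85.6)
green [62.9 99.1] (0.5933, 0.3318, 56.8, 19.9, 69.9)
green [311.4 187.1] (0.4476, -0.0323, 38.2, 24.0, 4.1)
yellow [140.4  45.3] (0.6368, 0.1802, 44.0, 27.5, -85.3)
yellow [144.6  70.5] (0.6053, 0.1756, 42.1, 22.3, 57.7)
yellow [382.3 108. ] (0.5412, -0.1135, 40.0, 26.7, 39.1)
blue [95.  61.9] (0.6298, 0.2576, 44.7, 26.8, -84.8)
blue [99.3 85.2] (0.5999, 0.2539, 49.9, 21.4, 63.7)
blue [559.9 121.3] (0.5512, -0.3785, 73.9, 48.1, -70.8)
blue [505.1 209.7] (0.4198, -0.2931, 39.2, 28.5, -2.9)
blue [ 74.3 236.5] (0.3802, 0.3415, 23.8, 16.8, -69.1)
geye [ 0.479  -0.0296  0.0095]
yeye [ 0.5659 -0.0943  0.0095]
beye [ 0.4509 -0.2958  0.0095]
```

```bash
cat >> h.py <<'E'
def Ry(yaw): # tool down, tool x along world yaw deg
    return down(yaw-90)
E
python3 - <<'E'
from h import *
go([.4476,-.0323,.06],Ry(4.5))
E
```

```text
shift [-0.0023 -0.0084  0.1097] turn [ 0.0016  0.0011 -0.0803] deg 4.6 dist 0.11
```

Emit:
jog_arm([
  [-0.15, 0, -0.002, 0.01, 0, 0, -0.02],
  [-0.15, -0.001, -0.005, 0.03, 0, 0, -0.04],
  [-0.15, -0.002, -0.008, 0.055, 0, 0, -0.06],
  [-0.15, -0.002, -0.0084, 0.08, 0, 0, -0.08],
  [-0.15, -0.002, -0.0084, 0.1, 0, 0, -0.08],
  [-0.15, -0.002, -0.0084, 0.108, 0, 0, -0.08],
  [-0.15, -0.002, -0.0084, 0.11, 0, 0, -0.08],
  [-0.15, -0.002, -0.0084, 0.11, 0, 0, -0.08],
  [-0.15, -0.002, -0.0084, 0.11, 0, 0, -0.08],
  [-0.15, -0.002, -0.0084, 0.11, 0, 0, -0.08],
])

```text
time_s: 17.0
tcp_pos: [0.4487, -0.0308, 0.0618]
ee_rot: [[0.997, 0.081, 0.003], [0.081, -0.997, -0.0], [0.003, 0.001, -1.0]]
wrist_force: [0.3, -1.6, 1.4]
gripper_width: 0.572
```

```bash
python3 - <<'E'
from h import *
st(); w=shot("wrist","w21"); keypose("green",c=w)
E
```

```text
t 17.0 tcp [ 0.4487 -0.0308  0.0618] F [ 0.3 -1.6  1.4] w 0.572 J [ 16.9  13.6 -33.7   0.1 -42.5  77.6]
[[0.997, 0.081, 0.003], [0.081, -0.997, -0.0], [0.003, 0.001, -1.0]]
green [ 6.1 40.1] (0.6425, 0.36, 58.8, 36.9, 15.7)
green [10.7 71.4] (0.5958, 0.344, 48.4, 20.5, 62.7)
green [321.3 215.1] (0.4485, -0.0323, 38.9, 24.2, 4.6)
```

View pics/w21.png

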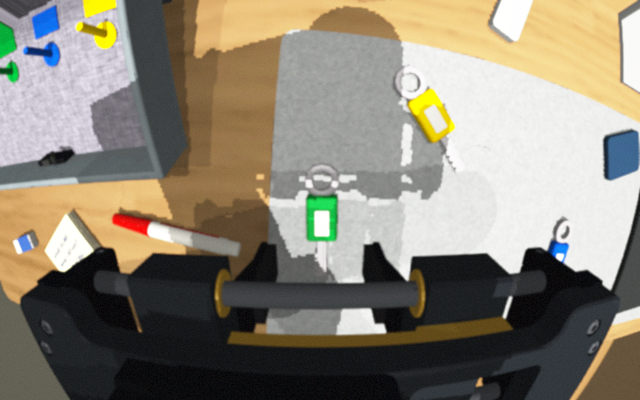

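Emit:
jog_arm([
  [-0.15, 0, 0.0015, 0.01, 0, 0, 0],
  [-0.15, 0, 0.0015, 0.03, 0, 0, 0],
  [-0.15, 0, 0.0015, 0.05, 0, 0, 0],
  [-0.15, 0, 0.0015, 0.065, 0, 0, 0],
  [-0.15, 0, 0.0015, 0.073, 0, 0, 0],
  [-0.15, 0, 0.0015, 0.077, 0, 0, 0],
  [-0.15, 0, 0.0015, 0.08, 0, 0, 0],
  [-0.15, 0, 0.0015, 0.081, 0, 0, 0],
  [-0.15, 0, 0.0015, 0.081, 0, 0, 0],
  [-0.15, 0, 0.0015, 0.081, 0, 0, 0],
])

```text
time_s: 17.88
tcp_pos: [0.4482, -0.0326, -0.0198]
ee_rot: [[0.997, 0.081, 0.002], [0.081, -0.997, -0.001], [0.002, 0.001, -1.0]]
wrist_force: [1.3, -0.1, 0.3]
gripper_width: 0.578
```

```bash
python3 - <<'E'
from h import *
st(); w=shot("wrist","w22",(220,180,420,300),4); shot("side","s22",(230,170,360,270),5)
E
```

```text
t 17.88 tcp [ 0.4482 -0.0326 -0.0198] F [ 1.3 -0.1  0.3] w 0.578 J [ 16.7  21.9 -38.5   0.1 -29.5  77.8]
[[0.997, 0.081, 0.002], [0.081, -0.997, -0.001], [0.002, 0.001, -1.0]]
```

View pics/w22.png

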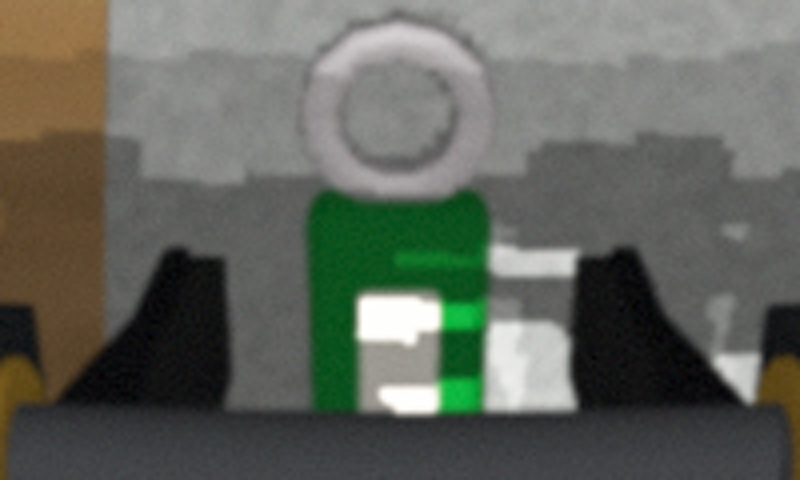

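View pics/s22.png

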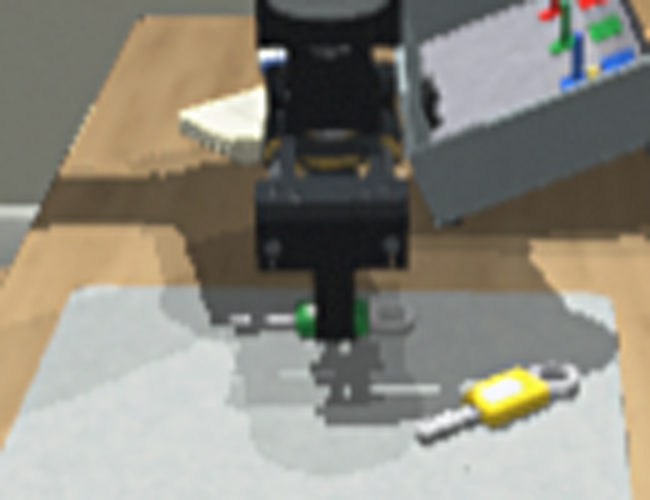

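Emit:
jog_arm([
  [1, 0, 0, 0, 0, 0, 0],
  [1, 0, 0, 0, 0, 0, 0],
  [1, 0, 0, 0, 0, 0, 0],
  [1, 0, 0, 0, 0, 0, 0],
  [1, 0, 0, 0, 0, 0, 0],
  [1, 0, 0, 0, 0, 0, 0],
  [1, 0, 0, -0.01, 0, 0, 0],
  [1, 0, 0, -0.03, 0, 0, 0],
  [1, 0, 0, -0.06, 0, 0, 0],
  [1, 0, 0, -0.09, 0, 0, 0],
])

```text
time_s: 18.82
tcp_pos: [0.4465, -0.033, 0.0698]
ee_rot: [[0.997, 0.08, -0.003], [0.08, -0.997, -0.002], [-0.003, 0.001, -1.0]]
wrist_force: [1.0, 0.3, -0.6]
gripper_width: 0.288
```

```bash
python3 - <<'E'
from h import *
st(); w=shot("wrist","w23",(220,180,420,300),4);w=shot("wrist","w23f")
R=boxT(BOX)[:3,:3]
# green hook: eye target; tcp = eye - .032 along tool x
for hy in (.033,):
  h=bx([.0165,hy,.054]); t=h+R@[-.0325,0,0]; print("hook",h,"tcp xy",t[:2])
  go([t[0],t[1],.20],Rb(0))
E
```

```text
t 18.82 tcp [ 0.4465 -0.033   0.0698] F [ 1.   0.3 -0.6] w 0.288 J [ 16.7  12.9 -33.1   0.1 -44.2  77.8]
[[0.997, 0.08, -0.003], [0.08, -0.997, -0.002], [-0.003, 0.001, -1.0]]
hook [0.58221569 0.2771696  0.054     ] tcp xy [0.54985164 0.2742    ]
shift [ 0.1245 -0.2971 -0.1248] turn [-0.0001 -0.0106 -0.0097] deg 0.8 dist 0.345
```

View pics/w23.png

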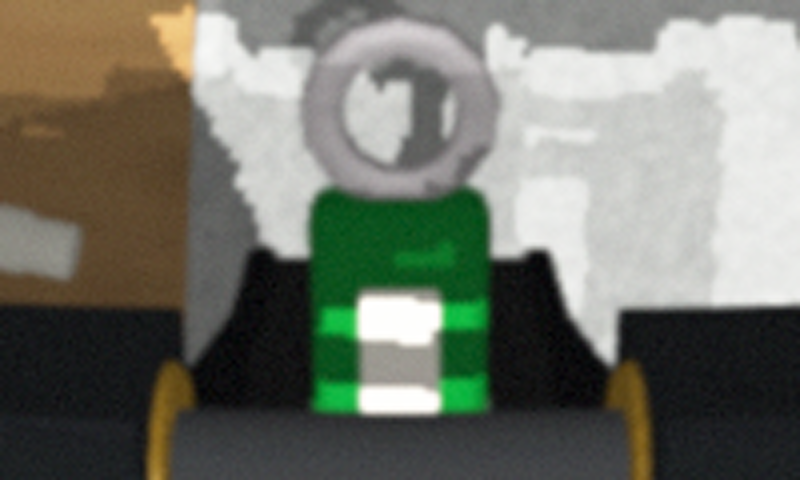

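Emit:
jog_arm([
  [1, 0.005, -0.005, -0.03, 0, 0, 0],
  [1, 0.012, -0.02, -0.06, 0, -0.004, 0],
  [1, 0.025, -0.05, -0.09, 0, -0.008, 0],
  [1, 0.04, -0.085, -0.11, 0, -0.01, -0.003],
  [1, 0.055, -0.125, -0.12, 0, -0.01, -0.006],
  [1, 0.07, -0.165, -0.125, 0, -0.01, -0.009],
  [1, 0.085, -0.205, -0.125, 0, -0.01, -0.01],
  [1, 0.1, -0.24, -0.125, 0, -0.01, -0.01],
  [1, 0.11, -0.265, -0.125, 0, -0.01, -0.01],
  [1, 0.115, -0.28, -0.125, 0, -0.01, -0.01],
])

```text
time_s: 19.75
tcp_pos: [0.54, 0.2592, 0.1924]
ee_rot: [[0.996, 0.093, -0.011], [0.093, -0.996, -0.002], [-0.011, 0.001, -1.0]]
wrist_force: [0.1, 0.1, -0.1]
gripper_width: 0.298
```

```bash
cat >> h.py <<'E'
def eye_tool(uv,c):
    s=sense(); o,d=ray(c,uv,True); R=s["ee_rot"]; o=R.T@(o-s["tcp_pos"]); d=R.T@d
    return o+d*((-.0295-o[2])/d[2])
E
python3 - <<'E'
from h import *
st(); w=shot("wrist","w24"); 
print(eye_tool((320,207),w))
for z in (.054,.088): print(proj(w,bx([.0165,.033,z]),True))
go([.5499,.2742,.16],Rb(0))
E
```

```text
t 19.75 tcp [0.54   0.2592 0.1924] F [ 0.1  0.1 -0.1] w 0.298 J [ 40.9  19.8  -2.6  -0.3 -68.2  54.5]
[[0.996, 0.093, -0.011], [0.093, -0.996, -0.002], [-0.011, 0.001, -1.0]]
[ 0.03112722  0.00105578 -0.0295    ]
[306.47237424 150.36941281]
[305.04970053 154.47017179]
shift [ 0.0112 -0.0132  0.032 ] turn [0.0011 0.011  0.0023] deg 0.6 dist 0.036
```

View pics/w24.png

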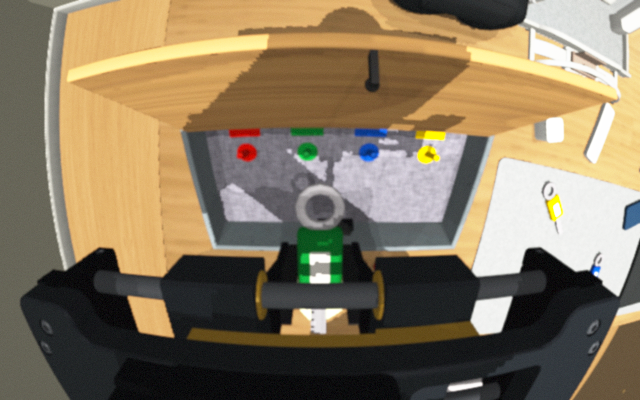

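Emit:
jog_arm([
  [1, 0.003, -0.004, 0.005, 0, 0.005, 0],
  [1, 0.006, -0.008, 0.012, 0, 0.011, 0.002],
  [1, 0.0095, -0.012, 0.02, 0, 0.011, 0.002],
  [1, 0.0105, -0.0132, 0.032, 0, 0.011, 0.002],
  [1, 0.0105, -0.0132, 0.045, 0, 0.011, 0.002],
  [1, 0.0105, -0.0132, 0.058, 0, 0.011, 0.002],
  [1, 0.0105, -0.0132, 0.07, 0, 0.011, 0.002],
  [1, 0.0105, -0.0132, 0.08, 0, 0.011, 0.002],
  [1, 0.0105, -0.0132, 0.084, 0, 0.011, 0.002],
  [1, 0.0105, -0.0132, 0.084, 0, 0.011, 0.002],
])

```text
time_s: 20.63
tcp_pos: [0.5474, 0.2686, 0.1088]
ee_rot: [[0.996, 0.088, -0.001], [0.088, -0.996, -0.002], [-0.001, 0.002, -1.0]]
wrist_force: [0.4, 0.9, -0.2]
gripper_width: 0.292
```

```bash
python3 - <<'E'
from h import *
st(); w=shot("wrist","w25",(220,120,420,270),4); shot("side","s25",(290,80,420,220),5)
for z in (.054,.088): print(proj(w,bx([.0165,.033,z]),True))
s=sense(); e=s["tcp_pos"]+s["ee_rot"]@[.032,0,-.0295]; print("eye",e,proj(w,e,True), "hook",bx([.0165,.033,.054]))
E
```

```text
t 20.63 tcp [0.5474 0.2686 0.1088] F [ 0.4  0.9 -0.2] w 0.292 J [ 41.4  24.5  -8.2   0.1 -57.4  53.6]
[[0.996, 0.088, -0.001], [0.088, -0.996, -0.002], [-0.001, 0.002, -1.0]]
[312.77324688 172.93247976]
[311.851643   181.53460221]
eye [0.58029245 0.27238167 0.14013931] [318.21685228 205.42946001] hook [0.58221569 0.2771696  0.054     ]
```

View pics/w25.png

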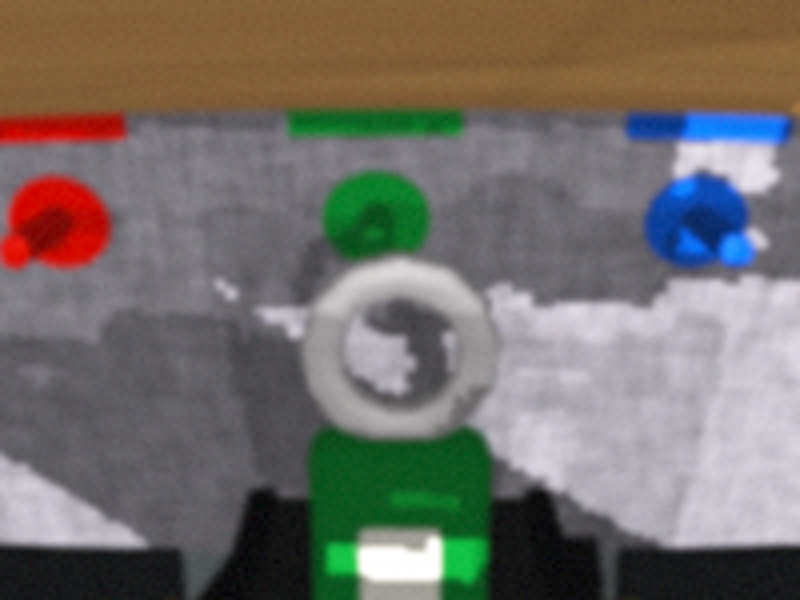

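View pics/s25.png

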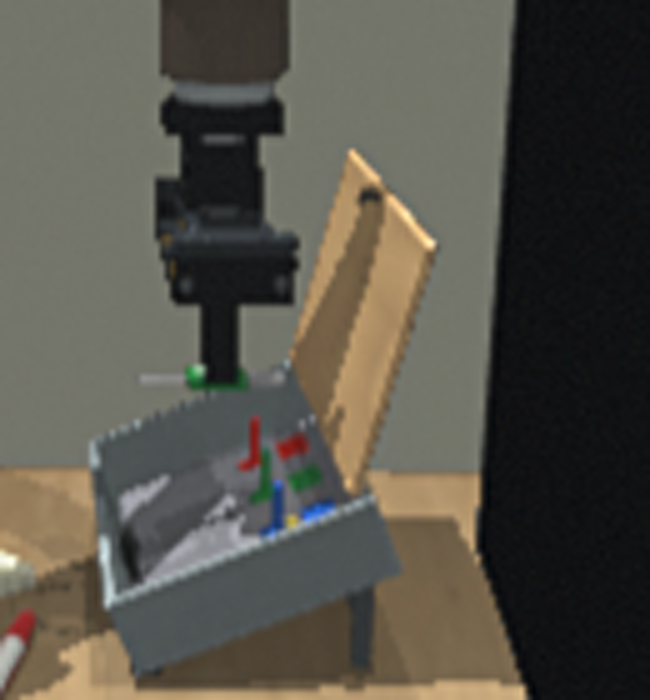

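```bash
python3 - <<'E'
from h import *
w=shot("wrist","w26",(290,155,430,200),5)
for n,y in zip("RGBY",(.099,.033,-.033,-.099)):
  print(n,[((proj(w,bx([x,y,z]),True)-[290,155])*5).round(0) for x,z in ((.0165,.054),(.0165,.088),(.0165,.084))])
E
```

```text
R [array([-271.,  101.]), array([-330.,  144.]), array([-323.,  138.])]
G [array([120.,  95.]), array([116., 138.]), array([117., 133.])]
B [array([516.,  97.]), array([568., 140.]), array([561., 134.])]
Y [array([868., 106.]), array([958., 148.]), array([947., 142.])]
```

View pics/w26.png

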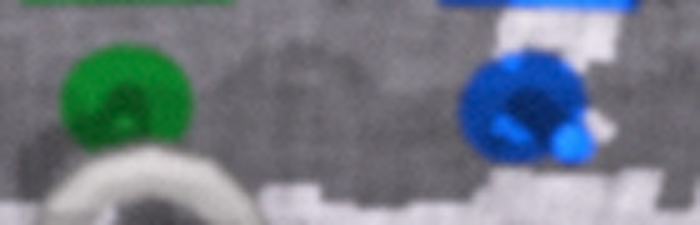

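```bash
python3 - <<'E'
from h import *
st()
R=Rb(0); h=bx([.016,.0325,.054]); t=h-R@[.0313,.0008,0]
go([t[0],t[1],.085],R);go([t[0],t[1],.048],R)
E
```

```text
t 20.78 tcp [0.5486 0.2698 0.111 ] F [ 0.1 -0.2 -0.7] w 0.286 J [ 41.4  24.4  -8.1   0.1 -57.4  53.6]
[[0.996, 0.089, 0.002], [0.089, -0.996, -0.0], [0.002, 0.0, -1.0]]
shift [ 0.0022 -0.0046  0.026 ] turn [ 0.0002 -0.0025 -0.0029] deg 0.2 dist 0.026
shift [ 0.0021 -0.0046  0.063 ] turn [ 0.0002 -0.0025 -0.0029] deg 0.2 dist 0.063
```

```bash
cat >> h.py <<'E'
def savg(n=6):
    P=[];R=None;Q=[]
    for i in range(n):
        s=sense(); P.append(s["tcp_pos"]); Q.append(s["ee_rot"]); capture("side")
    print("sd mm",np.round(np.std(P,0)*1000,2))
    return np.mean(P,0),Ro.from_matrix(Q).mean().as_matrix()
def goa(targets,n=6):
    p0,R0=savg(n); print("tcp avg",p0.round(4))
    for p,R in targets:
        print("shift",np.round(R0.T@(np.asarray(p)-p0),4),"turn",np.round(Ro.from_matrix(R0.T@R).as_rotvec(),4))
E
python3 - <<'E'
from h import *
R=Rb(0); h=bx([.016,.0325,.054]); t=h-R@[.0313,.0008,0]; print(t)
goa([([t[0],t[1],.085],R),([t[0],t[1],.048],R)])
E
```

```text
[0.5505213 0.2745627 0.054    ]
sd mm [0.13 0.05 0.12]
tcp avg [0.5485 0.2699 0.111 ]
shift [ 0.0024 -0.0044  0.026 ] turn [ 0.0001 -0.0024 -0.0028]
shift [ 0.0023 -0.0044  0.063 ] turn [ 0.0001 -0.0024 -0.0028]
```

Emit:
jog_arm([
  [1, 0.0023, -0.0044, 0.004, 0, -0.002, -0.003],
  [1, 0.0023, -0.0044, 0.01, 0, -0.002, -0.003],
  [1, 0.0023, -0.0044, 0.018, 0, -0.002, -0.003],
  [1, 0.0023, -0.0044, 0.024, 0, -0.002, -0.003],
  [1, 0.0023, -0.0044, 0.026, 0, -0.002, -0.003],
  [1, 0.0023, -0.0044, 0.026, 0, -0.002, -0.003],
  [1, 0.0023, -0.0044, 0.026, 0, -0.002, -0.003],
  [1, 0.0023, -0.0044, 0.026, 0, -0.002, -0.003],
  [1, 0.0023, -0.0044, 0.026, 0, -0.002, -0.003],
  [1, 0.0023, -0.0044, 0.026, 0, -0.002, -0.003],
])

```text
time_s: 21.92
tcp_pos: [0.5502, 0.2744, 0.0846]
ee_rot: [[0.996, 0.092, -0.0], [0.092, -0.996, -0.0], [-0.0, 0.0, -1.0]]
wrist_force: [0.0, 0.4, -0.9]
gripper_width: 0.289
```

```bash
python3 - <<'E'
from h import *
w=shot("wrist","w27",(220,120,420,270),4); shot("side","s27",(310,100,390,190),7)
R=Rb(0); h=bx([.016,.0325,.054]); t=h-R@[.0313,.0008,0]
goa([([t[0],t[1],.05],R)],3)
E
```

```text
sd mm [0.02 0.02 0.05]
tcp avg [0.5501 0.2743 0.0844]
shift [ 0.0005 -0.0002  0.0344] turn [0.0006 0.0006 0.0001]
```

View pics/w27.png

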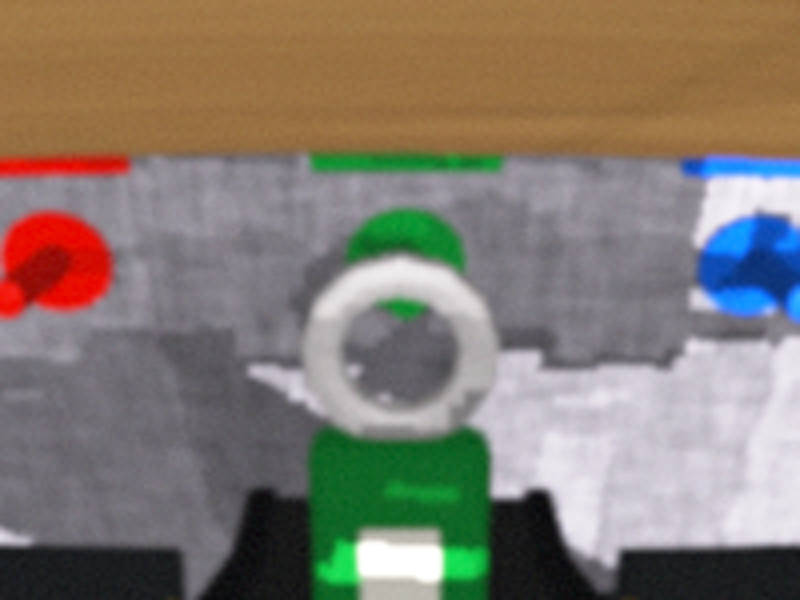

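View pics/s27.png

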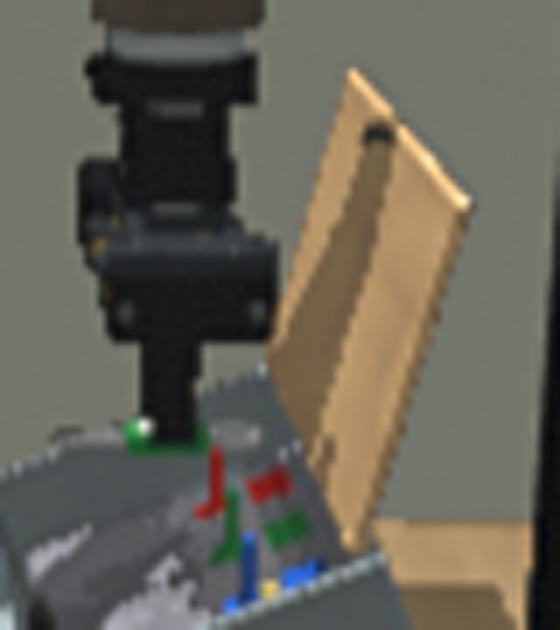

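Emit:
jog_arm([
  [1, 0.0005, 0, 0.004, 0, 0, 0],
  [1, 0.0005, 0, 0.01, 0, 0, 0],
  [1, 0.0005, 0, 0.016, 0, 0, 0],
  [1, 0.0005, 0, 0.022, 0, 0, 0],
  [1, 0.0005, 0, 0.028, 0, 0, 0],
  [1, 0.0005, 0, 0.032, 0, 0, 0],
  [1, 0.0005, 0, 0.035, 0, 0, 0],
  [1, 0.0005, 0, 0.036, 0, 0, 0],
  [1, 0.0005, 0, 0.036, 0, 0, 0],
  [1, 0.0005, 0, 0.036, 0, 0, 0],
])

```text
time_s: 23.0
tcp_pos: [0.5507, 0.2744, 0.0484]
ee_rot: [[0.996, 0.092, -0.0], [0.092, -0.996, -0.001], [-0.001, 0.001, -1.0]]
wrist_force: [-0.2, -0.0, -0.4]
gripper_width: 0.293
```

```bash
python3 - <<'E'
from h import *
st();w=shot("wrist","w28",(220,120,420,270),4); shot("side","s28",(310,100,390,190),7)
E
```

```text
t 23.0 tcp [0.5507 0.2744 0.0484] F [-0.2 -0.  -0.4] w 0.293 J [ 41.6  28.6 -11.2   0.  -50.2  53.7]
[[0.996, 0.092, -0.0], [0.092, -0.996, -0.001], [-0.001, 0.001, -1.0]]
```

View pics/w28.png

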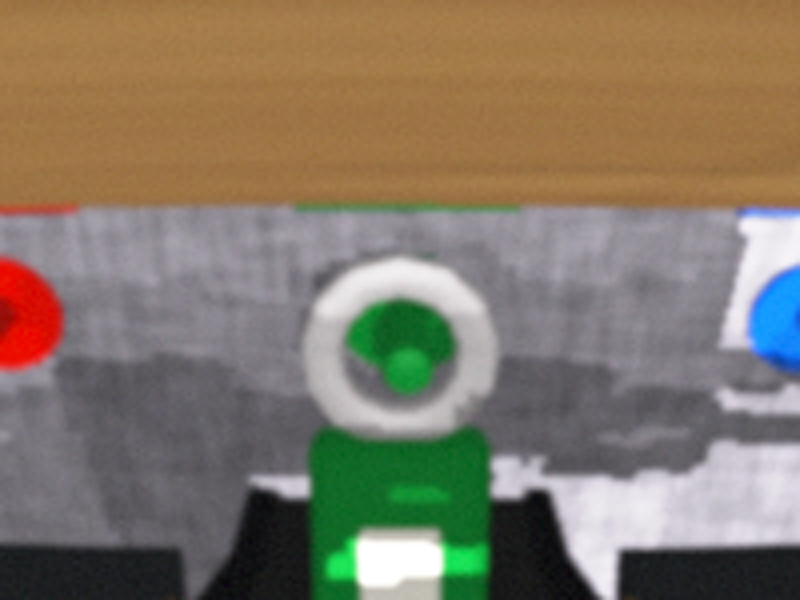

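View pics/s28.png

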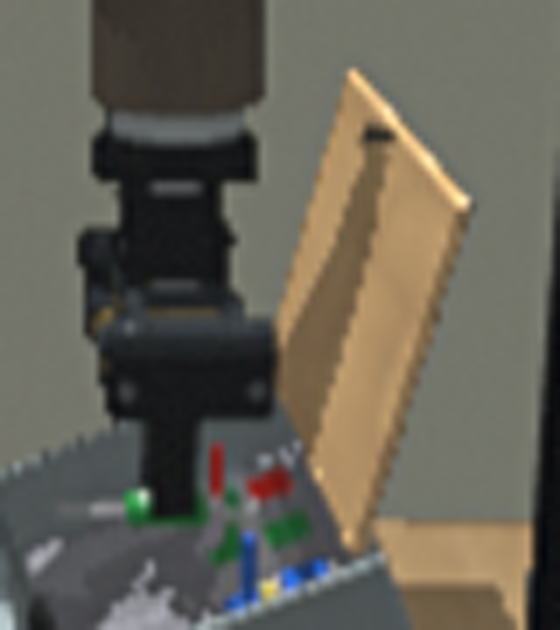

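Emit:
jog_arm([
  [1, 0, 0, 0.003, 0, 0, 0],
  [1, 0, 0, 0.006, 0, 0, 0],
  [1, 0, 0, 0.008, 0, 0, 0],
  [1, 0, 0, 0.01, 0, 0, 0],
  [1, 0, 0, 0.01, 0, 0, 0],
  [1, 0, 0, 0.01, 0, 0, 0],
  [1, 0, 0, 0.01, 0, 0, 0],
  [1, 0, 0, 0.01, 0, 0, 0],
  [1, 0, 0, 0.01, 0, 0, 0],
  [1, 0, 0, 0.01, 0, 0, 0],
])

```text
time_s: 23.93
tcp_pos: [0.5505, 0.2743, 0.0383]
ee_rot: [[0.996, 0.091, -0.001], [0.091, -0.996, -0.001], [-0.001, 0.001, -1.0]]
wrist_force: [0.2, -0.4, -0.5]
gripper_width: 0.286
```

```bash
python3 - <<'E'
from h import *
st();w=shot("wrist","w29",(220,120,420,270),4)
E
```

```text
t 23.93 tcp [0.5505 0.2743 0.0383] F [ 0.2 -0.4 -0.5] w 0.286 J [ 41.5  29.3 -11.8   0.  -49.   53.7]
[[0.996, 0.091, -0.001], [0.091, -0.996, -0.001], [-0.001, 0.001, -1.0]]
```

View pics/w29.png

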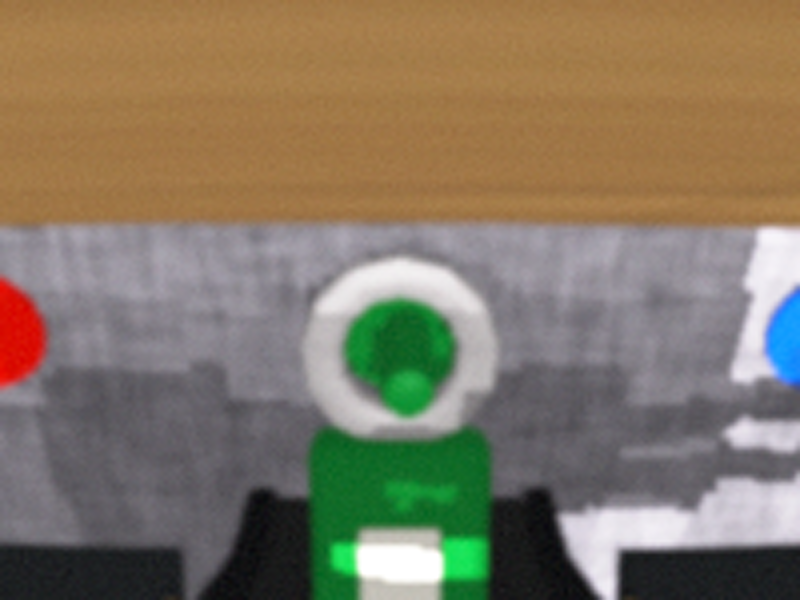

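Emit:
jog_arm([
  [1, 0, 0, 0.002, 0, 0, 0],
  [1, 0, 0, 0.004, 0, 0, 0],
  [1, 0, 0, 0.005, 0, 0, 0],
  [1, 0, 0, 0.005, 0, 0, 0],
  [0.3, 0, 0, 0.005, 0, 0, 0],
  [0.1, 0, 0, 0.005, 0, 0, 0],
  [0, 0, 0, 0.005, 0, 0, 0],
  [0, 0, 0, 0.005, 0, 0, 0],
  [0, 0, 0, 0.005, 0, 0, 0],
  [0, 0, 0, 0.005, 0, 0, 0],
])

```text
time_s: 24.82
tcp_pos: [0.5505, 0.2743, 0.0333]
ee_rot: [[0.996, 0.092, -0.001], [0.092, -0.996, -0.001], [-0.001, 0.001, -1.0]]
wrist_force: [0.1, 0.2, 0.6]
gripper_width: 0.494
```

```bash
python3 - <<'E'
from h import *
st();w=shot("wrist","w30",(220,120,420,270),4)
E
```

```text
t 24.82 tcp [0.5505 0.2743 0.0333] F [0.1 0.2 0.6] w 0.494 J [ 41.5  29.6 -12.    0.  -48.4  53.7]
[[0.996, 0.092, -0.001], [0.092, -0.996, -0.001], [-0.001, 0.001, -1.0]]
```

View pics/w30.png

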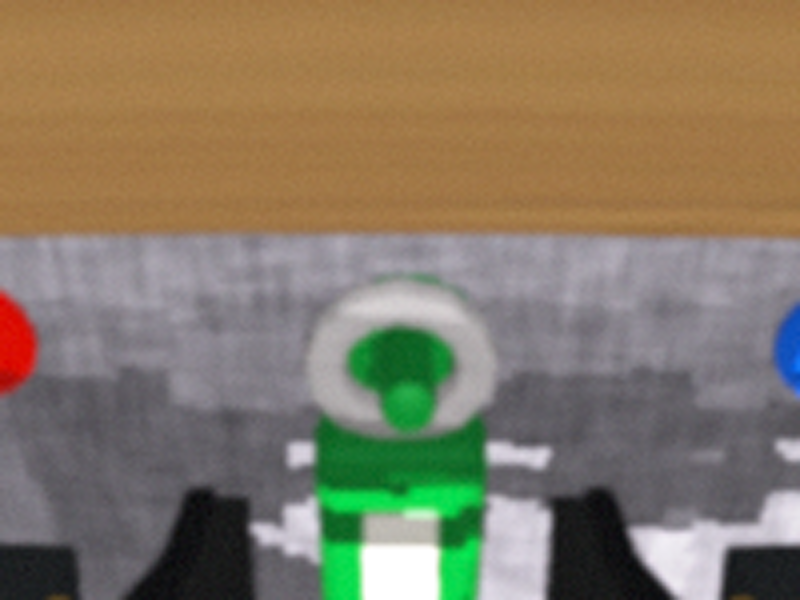

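Emit:
jog_arm([
  [0, 0, 0, -0.01, 0, 0, 0],
  [0, 0, 0, -0.035, 0, 0, 0],
  [0, 0, 0, -0.07, 0, 0, 0],
  [0, 0, 0, -0.1, 0, 0, 0],
  [-0.15, 0, 0.01, -0.13, 0, 0, 0],
  [-0.15, 0, 0.035, -0.145, 0, 0, 0],
  [-0.15, 0, 0.07, -0.15, 0, 0, 0],
  [-0.15, 0, 0.11, -0.15, 0, 0, 0],
  [-0.15, 0, 0.15, -0.15, 0, 0, 0],
  [-0.15, 0, 0.18, -0.15, 0, 0, 0],
])

```text
time_s: 25.7
tcp_pos: [0.5668, 0.0928, 0.1847]
ee_rot: [[0.996, 0.091, 0.0], [0.091, -0.996, -0.001], [0.0, 0.001, -1.0]]
wrist_force: [0.0, 0.1, -0.6]
gripper_width: 0.572
```

```bash
python3 - <<'E'
from h import *
st();w=shot("wrist","w31"); keypose("yellow",c=w);keypose("blue",c=w)
go([.541,-.1135,.12],Ry(38.5))
E
```

```text
t 25.7 tcp [0.5668 0.0928 0.1847] F [ 0.   0.1 -0.6] w 0.572 J [ 25.5  17.4  -7.4   0.  -65.2  69.7]
[[0.996, 0.091, 0.0], [0.091, -0.996, -0.001], [0.0, 0.001, -1.0]]
yellow [271.4 146.3] (0.6085, 0.1543, 38.4, 8.4, -85.9)
yellow [272.7 165.1] (0.5864, 0.1504, 24.3, 21.8, -85.8)
yellow [468.2 216.6] (0.543, -0.1117, 41.3, 25.5, 39.6)
blue [210.9 148.4] (0.6018, 0.2299, 38.5, 5.7, -84.3)
blue [213.2 166.6] (0.5798, 0.2261, 27.8, 21.3, 83.0)
blue [589.9 223.4] (0.5534, -0.3757, 73.1, 48.3, -71.0)
shift [-0.0431  0.1994  0.0651] turn [ 0.0017  0.0016 -0.5846] deg 33.5 dist 0.214
```

View pics/w31.png

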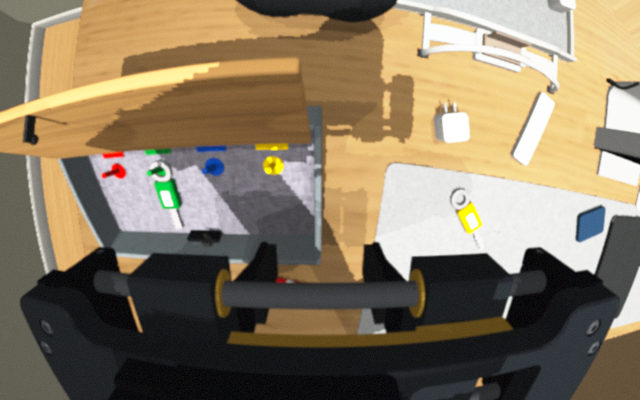

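Green hangs nicely. On to yellow.

Emit:
jog_arm([
  [-0.15, -0.005, 0.015, 0, 0, 0, -0.06],
  [-0.15, -0.01, 0.04, 0.005, 0, 0, -0.12],
  [-0.15, -0.017, 0.07, 0.012, 0, 0, -0.2],
  [-0.15, -0.024, 0.105, 0.025, 0, 0, -0.29],
  [-0.15, -0.031, 0.14, 0.038, 0, 0, -0.38],
  [-0.15, -0.037, 0.17, 0.05, 0, 0, -0.47],
  [-0.15, -0.042, 0.19, 0.06, 0, 0, -0.54],
  [-0.15, -0.043, 0.198, 0.065, 0, 0, -0.58],
  [-0.15, -0.043, 0.199, 0.065, 0, 0, -0.585],
  [-0.15, -0.043, 0.199, 0.065, 0, 0, -0.585],
])

```text
time_s: 26.58
tcp_pos: [0.5426, -0.1074, 0.1191]
ee_rot: [[0.781, 0.625, -0.0], [0.625, -0.781, -0.001], [-0.001, 0.001, -1.0]]
wrist_force: [0.4, 0.0, -0.1]
gripper_width: 0.571
```

```bash
python3 - <<'E'
from h import *
st();w=shot("wrist","w32"); k=[q for q in keypose("yellow",c=w) if q[1]<.05][0]
goa([([k[0],k[1],-.02],Ry(k[4]))],3)
E
```

```text
t 26.58 tcp [ 0.5426 -0.1074  0.1191] F [ 0.4  0.  -0.1] w 0.571 J [ 5.60e+00  1.87e+01 -1.57e+01  1.00e-01 -5.56e+01  1.23e+02]
[[0.781, 0.625, -0.0], [0.625, -0.781, -0.001], [-0.001, 0.001, -1.0]]
yellow [138.9   7.6] (0.5854, 0.1868, 44.8, 22.8, -66.2)
yellow [324.4 201. ] (0.5429, -0.114, 40.6, 25.4, 38.7)
yellow [630.6 378.7] (0.6956, -1.1407, 303.4, 14.1, -83.9)
yellow [627.7 391.4] (0.6686, -1.2242, 447.5, 15.8, -85.7)
sd mm [0.07 0.27 0.06]
tcp avg [ 0.5431 -0.1065  0.1195]
shift [-0.0049  0.0056  0.1395] turn [ 0.0013 -0.0001  0.001 ]
```

View pics/w32.png

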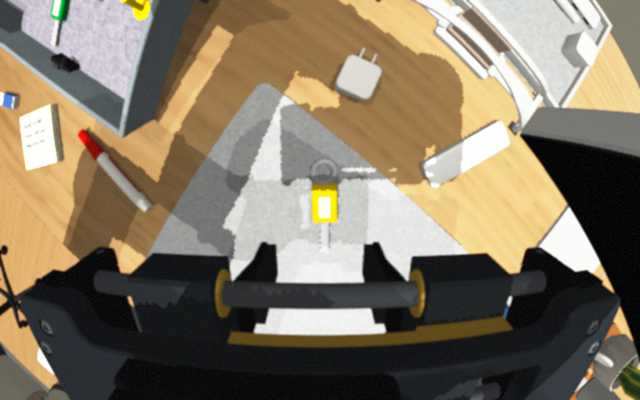

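Emit:
jog_arm([
  [-0.15, -0.003, 0.003, 0.015, 0, 0, 0],
  [-0.15, -0.005, 0.0056, 0.04, 0, 0, 0],
  [-0.15, -0.005, 0.0056, 0.065, 0, 0, 0],
  [-0.15, -0.005, 0.0056, 0.09, 0, 0, 0],
  [-0.15, -0.005, 0.0056, 0.11, 0, 0, 0],
  [-0.15, -0.005, 0.0056, 0.12, 0, 0, 0],
  [-0.15, -0.005, 0.0056, 0.12, 0, 0, 0],
  [-0.15, -0.005, 0.0056, 0.12, 0, 0, 0],
  [-0.15, -0.005, 0.0056, 0.12, 0, 0, 0],
  [-0.15, -0.005, 0.0056, 0.12, 0, 0, 0],
])

```text
time_s: 27.62
tcp_pos: [0.5433, -0.1144, 0.0001]
ee_rot: [[0.779, 0.627, 0.002], [0.627, -0.779, -0.001], [0.001, 0.002, -1.0]]
wrist_force: [0.0, -0.6, 0.1]
gripper_width: 0.576
```

```bash
python3 - <<'E'
from h import *
st();w=shot("wrist","w33",(220,180,420,300),4); k=[q for q in keypose("yellow",c=w) if q[1]<.05][0]
goa([([k[0],k[1],-.02],Ry(k[4]))],3)
E
```

```text
t 27.62 tcp [ 5.433e-01 -1.144e-01  1.000e-04] F [ 0.  -0.6  0.1] w 0.576 J [ 4.900e+00  2.740e+01 -2.270e+01  1.000e-01 -3.970e+01  1.238e+02]
[[0.779, 0.627, 0.002], [0.627, -0.779, -0.001], [0.001, 0.002, -1.0]]
yellow [317.7 243.6] (0.543, -0.1134, 40.9, 25.8, 38.8)
sd mm [0.21 0.04 0.18]
tcp avg [ 5.429e-01 -1.145e-01 -1.000e-04]
shift [ 0.0008 -0.0008  0.0199] turn [ 0.0017 -0.0008 -0.0004]
```

View pics/w33.png

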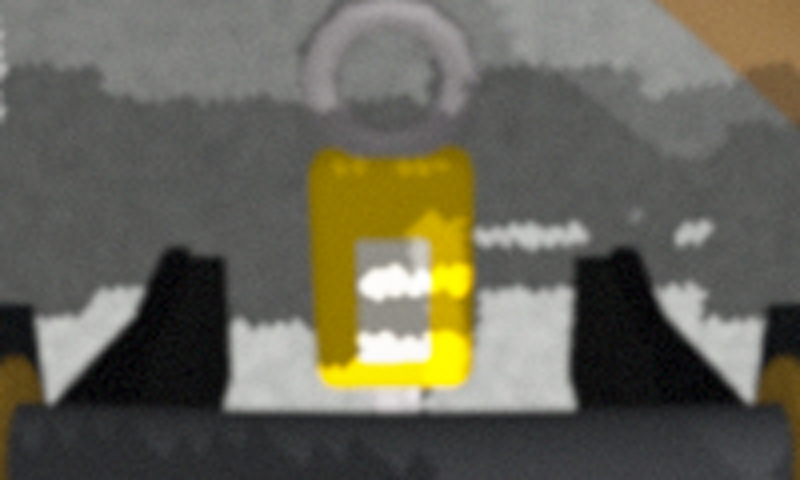

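Emit:
jog_arm([
  [-0.15, 0.001, -0.001, 0.008, 0, 0, 0],
  [-0.15, 0.001, -0.001, 0.016, 0, 0, 0],
  [-0.15, 0.001, -0.001, 0.02, 0, 0, 0],
  [-0.15, 0.001, -0.001, 0.02, 0, 0, 0],
  [1, 0.001, -0.001, 0.02, 0, 0, 0],
  [1, 0.001, -0.001, 0.02, 0, 0, 0],
  [1, 0.001, -0.001, 0.02, 0, 0, 0],
  [1, 0.001, -0.001, 0.02, 0, 0, 0],
  [1, 0.001, -0.001, 0.02, 0, 0, 0],
  [1, 0.001, -0.001, 0.02, 0, 0, 0],
])

```text
time_s: 28.65
tcp_pos: [0.5423, -0.1132, -0.0212]
ee_rot: [[0.78, 0.626, -0.0], [0.626, -0.78, -0.001], [-0.001, 0.001, -1.0]]
wrist_force: [-0.2, -0.4, -0.1]
gripper_width: 0.293
```

Emit:
jog_arm([
  [1, 0, 0, 0, 0, 0, 0],
  [1, 0, 0, -0.01, 0, 0, 0],
  [1, 0, 0, -0.03, 0, 0, 0],
  [1, 0, 0, -0.06, 0, 0, 0],
  [1, 0, 0, -0.09, 0, 0, 0],
  [1, 0, 0, -0.12, 0, 0, 0],
  [1, 0, 0, -0.15, 0, 0, 0],
  [1, 0, 0, -0.18, 0, 0, 0],
  [1, 0, 0, -0.2, 0, 0, 0],
  [1, 0, 0, -0.2, 0, 0, 0],
])

```text
time_s: 29.48
tcp_pos: [0.5452, -0.1133, 0.1849]
ee_rot: [[0.779, 0.627, 0.01], [0.627, -0.779, -0.002], [0.007, 0.008, -1.0]]
wrist_force: [0.8, -0.5, -0.8]
gripper_width: 0.288
```

```bash
python3 - <<'E'
from h import *
st();w=shot("wrist","w34",(220,140,420,290),4)
R=Rb(0); h=bx([.016,-.0995,.054]); t=h-R@[.0313,.0008,0]; print(h,t)
go([t[0],t[1],.18],R)
E
```

```text
t 29.48 tcp [ 0.5452 -0.1133  0.1849] F [ 0.8 -0.5 -0.8] w 0.288 J [  5.   15.3 -10.4   0.2 -63.7 123.7]
[[0.779, 0.627, 0.01], [0.627, -0.779, -0.002], [0.007, 0.008, -1.0]]
[0.59382462 0.14517819 0.054     ] [0.56258246 0.14311488 0.054     ]
shift [ 0.1752 -0.1878  0.0019] turn [ 0.0028 -0.0051  0.5853] deg 33.5 dist 0.257
```

View pics/w34.png

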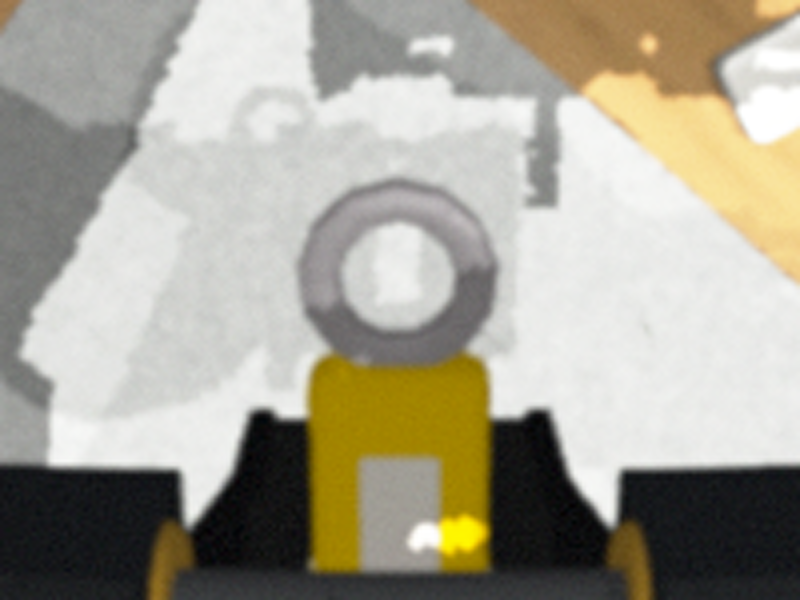

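Emit:
jog_arm([
  [1, 0.01, -0.01, 0, 0, 0, 0.05],
  [1, 0.03, -0.03, 0, 0, -0.002, 0.12],
  [1, 0.052, -0.055, 0, 0, -0.005, 0.2],
  [1, 0.075, -0.08, 0, 0, -0.005, 0.28],
  [1, 0.1, -0.107, 0, 0, -0.005, 0.36],
  [1, 0.125, -0.134, 0, 0, -0.005, 0.44],
  [1, 0.148, -0.158, 0.001, 0.001, -0.005, 0.51],
  [1, 0.165, -0.176, 0.002, 0.002, -0.005, 0.56],
  [1, 0.174, -0.186, 0.002, 0.003, -0.005, 0.585],
  [1, 0.175, -0.188, 0.002, 0.003, -0.005, 0.585],
])

```text
time_s: 30.37
tcp_pos: [0.5601, 0.1453, 0.1746]
ee_rot: [[0.996, 0.094, -0.009], [0.094, -0.996, -0.001], [-0.009, 0.0, -1.0]]
wrist_force: [0.0, -0.1, -1.2]
gripper_width: 0.292
```

```bash
python3 - <<'E'
from h import *
st();w=shot("wrist","w35")
R=Rb(0); h=bx([.016,-.0995,.054]); t=h-R@[.0313,.0008,0]
goa([([t[0],t[1],.085],R)],3)
E
```

```text
t 30.37 tcp [0.5601 0.1453 0.1746] F [ 0.  -0.1 -1.2] w 0.292 J [ 30.4  18.5  -7.2  -0.2 -64.8  65. ]
[[0.996, 0.094, -0.009], [0.094, -0.996, -0.001], [-0.009, 0.0, -1.0]]
sd mm [0.09 0.72 0.24]
tcp avg [0.56   0.1434 0.1751]
shift [0.0034 0.0005 0.09  ] turn [0.0003 0.0092 0.0017]
```

View pics/w35.png

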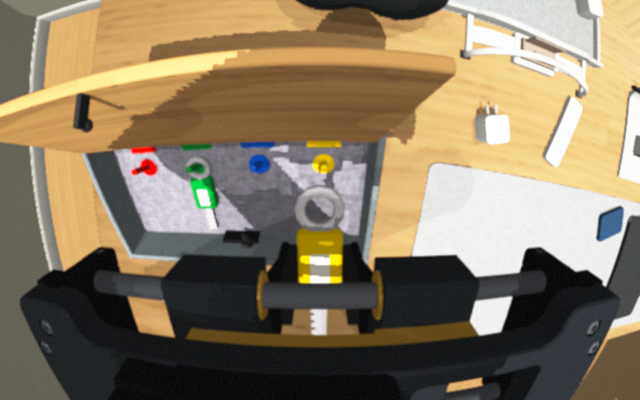

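Emit:
jog_arm([
  [1, 0.002, 0, 0.01, 0, 0.005, 0.002],
  [1, 0.0034, 0.0005, 0.025, 0, 0.009, 0.002],
  [1, 0.0034, 0.0005, 0.04, 0, 0.009, 0.002],
  [1, 0.0034, 0.0005, 0.06, 0, 0.009, 0.002],
  [1, 0.0034, 0.0005, 0.075, 0, 0.009, 0.002],
  [1, 0.0034, 0.0005, 0.085, 0, 0.009, 0.002],
  [1, 0.0034, 0.0005, 0.09, 0, 0.009, 0.002],
  [1, 0.0034, 0.0005, 0.09, 0, 0.009, 0.002],
  [1, 0.0034, 0.0005, 0.09, 0, 0.009, 0.002],
  [1, 0.0034, 0.0005, 0.09, 0, 0.009, 0.002],
])

```text
time_s: 31.4
tcp_pos: [0.5646, 0.1431, 0.0874]
ee_rot: [[0.996, 0.089, 0.004], [0.089, -0.996, 0.002], [0.005, -0.001, -1.0]]
wrist_force: [-1.0, 0.5, -0.3]
gripper_width: 0.293
```

```bash
python3 - <<'E'
from h import *
st();w=shot("wrist","w36",(220,120,420,270),4)
R=Rb(0); h=bx([.016,-.0995,.054]); t=h-R@[.0313,.0008,0]
print([((proj(w,bx([.016,-.0995,z]),True)-[220,120])*4).round(0) for z in (.054,.088)])
goa([([t[0],t[1],.05],R)],3)
E
```

```text
t 31.4 tcp [0.5646 0.1431 0.0874] F [-1.   0.5 -0.3] w 0.293 J [ 30.2  23.2 -14.    0.1 -52.6  64.9]
[[0.996, 0.089, 0.004], [0.089, -0.996, 0.002], [0.005, -0.001, -1.0]]
[array([402., 265.]), array([402., 311.])]
sd mm [0.1  0.02 0.09]
tcp avg [0.5644 0.1432 0.0873]
shift [-0.002  -0.      0.0373] turn [-0.0013 -0.0044 -0.0017]
```

View pics/w36.png

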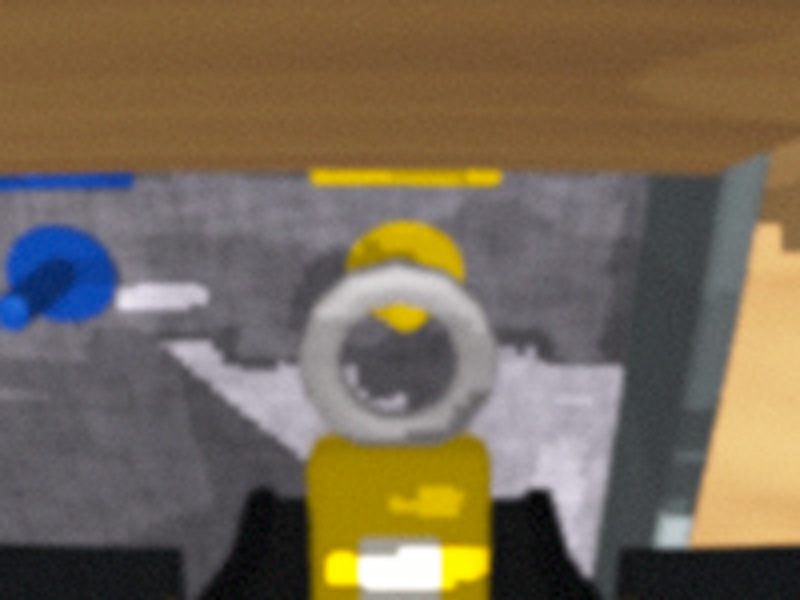

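Emit:
jog_arm([
  [1, -0.0015, 0, 0.004, 0, -0.004, -0.001],
  [1, -0.0015, 0, 0.01, 0, -0.004, -0.001],
  [1, -0.0015, 0, 0.016, 0, -0.004, -0.001],
  [1, -0.0015, 0, 0.022, 0, -0.004, -0.001],
  [1, -0.0015, 0, 0.028, 0, -0.004, -0.001],
  [1, -0.0015, 0, 0.033, 0, -0.004, -0.001],
  [1, -0.0015, 0, 0.037, 0, -0.004, -0.001],
  [1, -0.0015, 0, 0.0385, 0, -0.004, -0.001],
  [1, -0.0015, 0, 0.0385, 0, -0.004, -0.001],
  [1, -0.0015, 0, 0.0385, 0, -0.004, -0.001],
])

```text
time_s: 32.43
tcp_pos: [0.5625, 0.1429, 0.0478]
ee_rot: [[0.996, 0.091, -0.001], [0.091, -0.996, 0.0], [-0.001, -0.001, -1.0]]
wrist_force: [-0.2, 0.4, -0.3]
gripper_width: 0.289
```

```bash
python3 - <<'E'
from h import *
st();w=shot("wrist","w37",(220,120,420,270),4)
E
```

```text
t 32.43 tcp [0.5625 0.1429 0.0478] F [-0.2  0.4 -0.3] w 0.289 J [ 30.2  25.8 -16.4  -0.1 -47.9  65.1]
[[0.996, 0.091, -0.001], [0.091, -0.996, 0.0], [-0.001, -0.001, -1.0]]
```

View pics/w37.png

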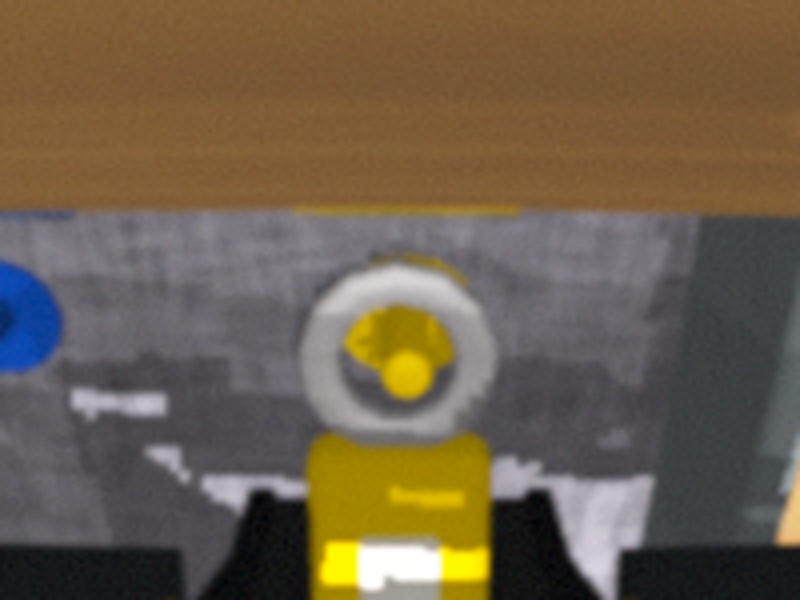

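Emit:
jog_arm([
  [1, 0, 0, 0.002, 0, 0, 0],
  [1, 0, 0, 0.004, 0, 0, 0],
  [1, 0, 0, 0.006, 0, 0, 0],
  [1, 0, 0, 0.007, 0, 0, 0],
  [1, 0, 0, 0.007, 0, 0, 0],
  [0.3, 0, 0, 0.007, 0, 0, 0],
  [0.1, 0, 0, 0.007, 0, 0, 0],
  [0, 0, 0, 0.007, 0, 0, 0],
  [0, 0, 0, 0.007, 0, 0, 0],
  [0, 0, 0, 0.007, 0, 0, 0],
])

```text
time_s: 33.32
tcp_pos: [0.5625, 0.1429, 0.0409]
ee_rot: [[0.996, 0.091, -0.001], [0.091, -0.996, 0.001], [-0.001, -0.001, -1.0]]
wrist_force: [0.2, -0.0, -0.5]
gripper_width: 0.486
```

```bash
python3 - <<'E'
from h import *
st();w=shot("wrist","w38",(220,120,420,270),4)
E
```

```text
t 33.32 tcp [0.5625 0.1429 0.0409] F [ 0.2 -0.  -0.5] w 0.486 J [ 30.2  26.3 -16.8  -0.1 -47.   65.1]
[[0.996, 0.091, -0.001], [0.091, -0.996, 0.001], [-0.001, -0.001, -1.0]]
```

View pics/w38.png

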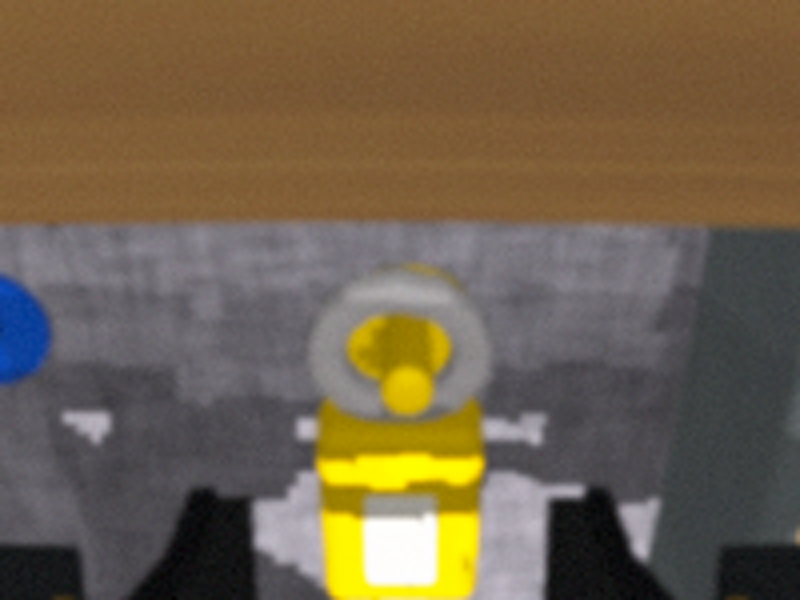

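Dropped home. Now lift and head to blue (~(.42,-.293)).

Emit:
jog_arm([
  [0, 0, 0, -0.01, 0, 0, 0],
  [0, 0, 0, -0.035, 0, 0, 0],
  [0, 0, 0, -0.07, 0, 0, 0],
  [0, 0, 0, -0.1, 0, 0, 0],
  [-0.15, -0.005, 0.02, -0.13, 0, 0, 0],
  [-0.15, -0.015, 0.05, -0.135, 0, 0, 0],
  [-0.15, -0.03, 0.085, -0.135, 0, 0, 0],
  [-0.15, -0.045, 0.12, -0.135, 0, 0, 0],
  [-0.15, -0.06, 0.16, -0.135, 0, 0, 0],
  [-0.15, -0.075, 0.2, -0.135, 0, 0, 0],
])

```text
time_s: 34.2
tcp_pos: [0.5058, -0.0626, 0.177]
ee_rot: [[0.996, 0.092, 0.0], [0.092, -0.996, 0.001], [0.0, -0.001, -1.0]]
wrist_force: [0.6, 0.5, 0.5]
gripper_width: 0.573
```

```bash
python3 - <<'E'
from h import *
st();w=shot("wrist","w39"); keypose("blue",c=w)
go([.42,-.293,.12],Ry(-6))
E
```

```text
t 34.2 tcp [ 0.5058 -0.0626  0.177 ] F [0.6 0.5 0.5] w 0.573 J [ 11.2  11.5 -16.7  -0.  -61.8  84.1]
[[0.996, 0.092, 0.0], [0.092, -0.996, 0.001], [0.0, -0.001, -1.0]]
blue [93.9 89.1] (0.6202, 0.2583, 43.3, 24.4, -84.9)
blue [ 97.1 112.2] (0.5901, 0.2555, 48.8, 20.2, 75.0)
blue [542.8 178.9] (0.5521, -0.3783, 73.2, 48.7, -71.9)
blue [ 67.9 243.5] (0.3811, 0.3417, 23.7, 17.9, -69.8)
blue [479.2 252. ] (0.437, -0.2937, 25.5, 7.6, -87.7)
shift [-0.1018  0.2173  0.0573] turn [0.0009 0.0031 0.1909] deg 10.9 dist 0.247
```

View pics/w39.png

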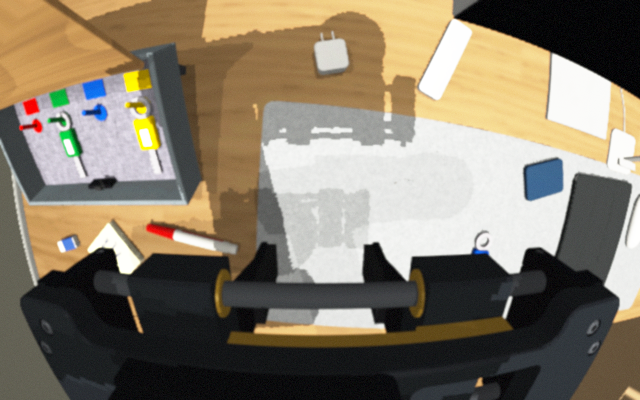

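Emit:
jog_arm([
  [-0.15, -0.008, 0.018, 0.005, 0, 0, 0.02],
  [-0.15, -0.025, 0.05, 0.012, 0, 0, 0.05],
  [-0.15, -0.04, 0.085, 0.022, 0, 0, 0.08],
  [-0.15, -0.057, 0.12, 0.032, 0, 0, 0.11],
  [-0.15, -0.073, 0.155, 0.042, 0, 0, 0.14],
  [-0.15, -0.088, 0.188, 0.05, 0, 0, 0.17],
  [-0.15, -0.098, 0.208, 0.056, 0, 0, 0.185],
  [-0.15, -0.101, 0.216, 0.057, 0, 0.003, 0.19],
  [-0.15, -0.102, 0.217, 0.057, 0, 0.003, 0.191],
  [-0.15, -0.102, 0.217, 0.057, 0, 0.003, 0.191],
])

```text
time_s: 35.08
tcp_pos: [0.4248, -0.2866, 0.1195]
ee_rot: [[0.995, -0.101, 0.002], [-0.101, -0.995, 0.0], [0.002, -0.0, -1.0]]
wrist_force: [-0.6, 0.6, 0.4]
gripper_width: 0.574
```

```bash
python3 - <<'E'
from h import *
st();w=shot("wrist","w40"); k=[q for q in keypose("blue",c=w) if abs(q[1]+.293)<.06 and q[2]<50][0]
e=None
goa([([k[0],k[1],0.0],Ry(k[4]))],3)
E
```

```text
t 35.08 tcp [ 0.4248 -0.2866  0.1195] F [-0.6  0.6  0.4] w 0.574 J [-15.9  14.9 -21.2  -0.  -53.7 100.1]
[[0.995, -0.101, 0.002], [-0.101, -0.995, 0.0], [0.002, -0.0, -1.0]]
blue [404.4  65.2] (0.5506, -0.3828, 73.1, 48.3, -71.2)
blue [330.7 201.2] (0.4196, -0.2971, 39.0, 24.5, -3.2)
sd mm [0.1  0.2  0.02]
tcp avg [ 0.4253 -0.2858  0.1196]
shift [-0.0049  0.0118  0.1196] turn [-0.0002 -0.0028 -0.0431]
```

View pics/w40.png

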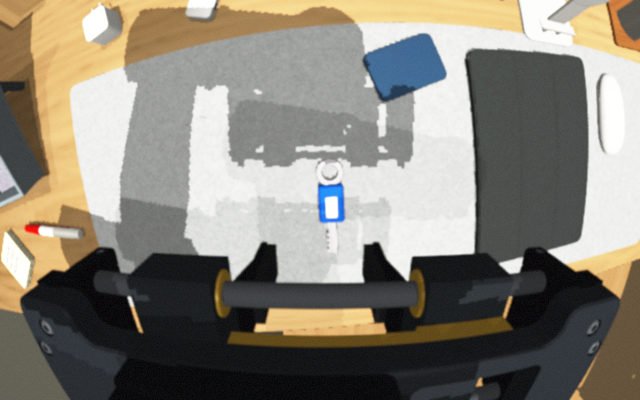

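Emit:
jog_arm([
  [-0.15, -0.003, 0.006, 0.012, 0, 0, -0.02],
  [-0.15, -0.005, 0.012, 0.035, 0, 0, -0.043],
  [-0.15, -0.005, 0.012, 0.06, 0, 0, -0.043],
  [-0.15, -0.005, 0.012, 0.085, 0, 0, -0.043],
  [-0.15, -0.005, 0.012, 0.105, 0, 0, -0.043],
  [-0.15, -0.005, 0.012, 0.117, 0, -0.002, -0.043],
  [-0.15, -0.005, 0.012, 0.12, 0, -0.002, -0.043],
  [-0.15, -0.005, 0.012, 0.12, 0, -0.002, -0.043],
  [-0.15, -0.005, 0.012, 0.12, 0, -0.002, -0.043],
  [-0.15, -0.005, 0.012, 0.12, 0, -0.002, -0.043],
])

```text
time_s: 36.12
tcp_pos: [0.4197, -0.2979, 0.0]
ee_rot: [[0.998, -0.056, 0.002], [-0.056, -0.998, -0.0], [0.002, 0.0, -1.0]]
wrist_force: [0.3, -0.9, 0.4]
gripper_width: 0.577
```

```bash
python3 - <<'E'
from h import *
st();w=shot("wrist","w41",(220,180,420,300),4); k=[q for q in keypose("blue",c=w) if abs(q[1]+.293)<.06 and q[2]<50][0]
goa([([k[0],k[1],-.02],Ry(k[4]))],3)
E
```

```text
t 36.12 tcp [ 0.4197 -0.2979  0.    ] F [ 0.3 -0.9  0.4] w 0.577 J [-17.3  24.5 -28.4  -0.  -37.  104.1]
[[0.998, -0.056, 0.002], [-0.056, -0.998, -0.0], [0.002, 0.0, -1.0]]
blue [440.8  37.9] (0.5501, -0.3821, 74.0, 49.5, -71.1)
blue [318.9 243.4] (0.4206, -0.2974, 40.2, 24.9, -3.2)
sd mm [0.16 0.01 0.09]
tcp avg [ 4.194e-01 -2.980e-01 -1.000e-04]
shift [ 0.0011 -0.0007  0.0199] turn [ 0.0002 -0.0017 -0.0011]
```

View pics/w41.png

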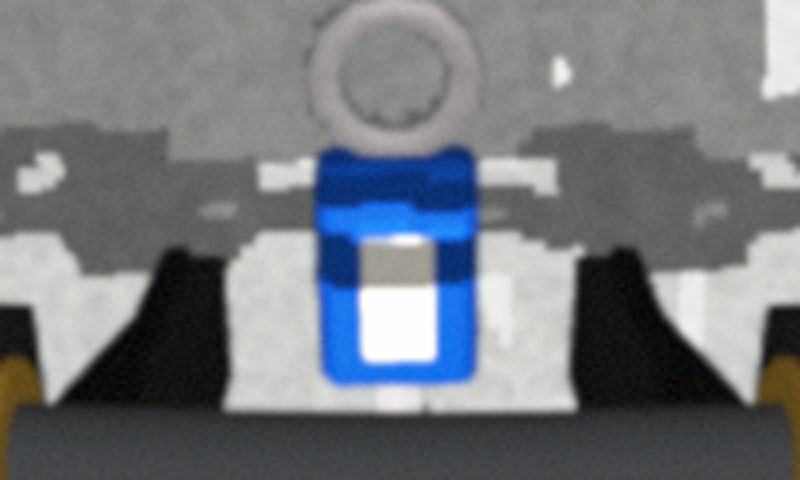

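Emit:
jog_arm([
  [-0.15, 0.001, -0.001, 0.008, 0, 0, 0],
  [-0.15, 0.001, -0.001, 0.016, 0, 0, 0],
  [-0.15, 0.001, -0.001, 0.02, 0, 0, 0],
  [-0.15, 0.001, -0.001, 0.02, 0, 0, 0],
  [1, 0.001, -0.001, 0.02, 0, 0, 0],
  [1, 0.001, -0.001, 0.02, 0, 0, 0],
  [1, 0.001, -0.001, 0.02, 0, 0, 0],
  [1, 0.001, -0.001, 0.02, 0, 0, 0],
  [1, 0.001, -0.001, 0.02, 0, 0, 0],
  [1, 0.001, -0.001, 0.02, 0, 0, 0],
])

```text
time_s: 37.15
tcp_pos: [0.4197, -0.297, -0.021]
ee_rot: [[0.998, -0.057, -0.0], [-0.057, -0.998, 0.0], [-0.0, -0.0, -1.0]]
wrist_force: [0.8, -0.2, 0.2]
gripper_width: 0.289
```

Emit:
jog_arm([
  [1, 0, 0, 0, 0, 0, 0],
  [1, 0, 0, -0.01, 0, 0, 0],
  [1, 0, 0, -0.03, 0, 0, 0],
  [1, 0, 0, -0.06, 0, 0, 0],
  [1, 0, 0, -0.09, 0, 0, 0],
  [1, 0, 0, -0.12, 0, 0, 0],
  [1, 0, 0, -0.15, 0, 0, 0],
  [1, 0, 0, -0.18, 0, 0, 0],
  [1, 0, 0, -0.2, 0, 0, 0],
  [1, 0, 0, -0.2, 0, 0, 0],
])

```text
time_s: 37.98
tcp_pos: [0.4223, -0.2984, 0.1848]
ee_rot: [[0.998, -0.057, 0.01], [-0.056, -0.998, -0.004], [0.01, 0.004, -1.0]]
wrist_force: [0.1, -0.7, -0.4]
gripper_width: 0.294
```

```bash
python3 - <<'E'
from h import *
st();w=shot("wrist","w42",(220,140,420,290),4)
R=Rb(0); h=bx([.016,-.0335,.054]); t=h-R@[.0313,.0008,0]; print(h,t)
go([t[0],t[1],.18],R)
E
```

```text
t 37.98 tcp [ 0.4223 -0.2984  0.1848] F [ 0.1 -0.7 -0.4] w 0.294 J [-1.720e+01  1.150e+01 -1.560e+01  1.000e-01 -6.240e+01  1.039e+02]
[[0.998, -0.057, 0.01], [-0.056, -0.998, -0.004], [0.01, 0.004, -1.0]]
[0.58779404 0.2109021  0.054     ] [0.55655188 0.20883879 0.054     ]
shift [ 0.1064 -0.5133  0.002 ] turn [ 0.0017 -0.0056 -0.1488] deg 8.5 dist 0.524
```

View pics/w42.png

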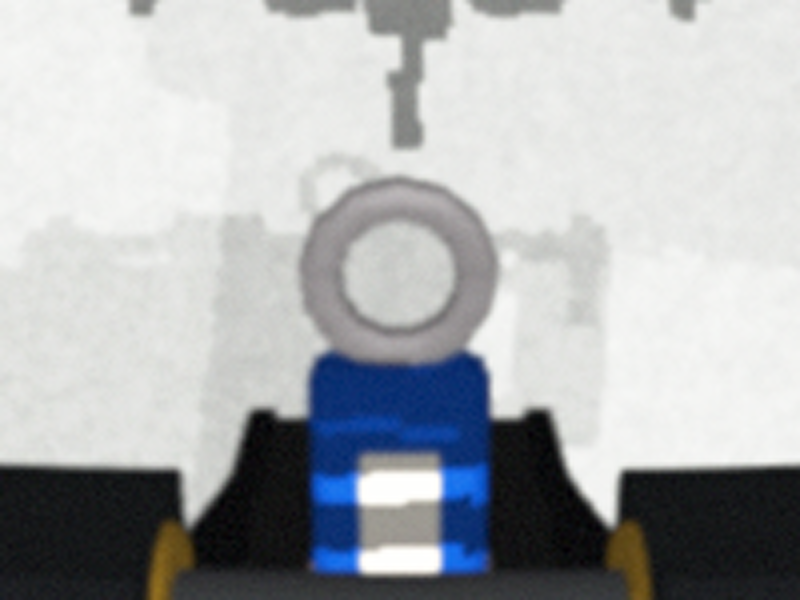

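Firmly held with the eye at the same place, image (319.5, 207.5). Carry in two calls.

Emit:
jog_arm([
  [1, 0.003, -0.012, 0, 0, 0, -0.003],
  [1, 0.008, -0.035, 0, 0, 0, -0.01],
  [1, 0.014, -0.065, 0, 0, 0, -0.02],
  [1, 0.021, -0.1, 0, 0, 0, -0.03],
  [1, 0.028, -0.135, 0, 0, 0, -0.04],
  [1, 0.035, -0.17, 0, 0, 0, -0.05],
  [1, 0.043, -0.205, 0, 0, 0, -0.06],
  [1, 0.05, -0.24, 0, 0, 0, -0.07],
  [1, 0.057, -0.275, 0, 0, 0, -0.08],
  [1, 0.064, -0.31, 0, 0, 0, -0.09],
])

```text
time_s: 38.87
tcp_pos: [0.5002, 0.0104, 0.1778]
ee_rot: [[0.999, 0.033, -0.003], [0.033, -0.999, 0.0], [-0.003, -0.0, -1.0]]
wrist_force: [0.7, 0.7, 0.1]
gripper_width: 0.29
```

```bash
python3 - <<'E'
from h import *
st()
R=Rb(0); h=bx([.016,-.0335,.054]); t=h-R@[.0313,.0008,0]
go([t[0],t[1],.17],R)
E
```

```text
t 38.87 tcp [0.5002 0.0104 0.1778] F [0.7 0.7 0.1] w 0.29 J [ 19.8  10.6 -17.7  -0.1 -61.9  72.2]
[[0.999, 0.033, -0.003], [0.033, -0.999, 0.0], [-0.003, -0.0, -1.0]]
shift [ 0.0629 -0.1965  0.0077] turn [-0.0004  0.0032 -0.0584] deg 3.4 dist 0.206
```

Emit:
jog_arm([
  [1, 0.01, -0.03, 0, 0, 0, -0.01],
  [1, 0.02, -0.06, 0, 0, 0.002, -0.02],
  [1, 0.03, -0.095, 0, 0, 0.003, -0.03],
  [1, 0.04, -0.13, 0, 0, 0.003, -0.04],
  [1, 0.05, -0.16, 0.003, 0, 0.003, -0.05],
  [1, 0.058, -0.182, 0.005, 0, 0.003, -0.055],
  [1, 0.062, -0.193, 0.007, 0, 0.003, -0.058],
  [1, 0.063, -0.196, 0.008, 0, 0.003, -0.058],
  [1, 0.063, -0.196, 0.008, 0, 0.003, -0.058],
  [1, 0.063, -0.196, 0.008, 0, 0.003, -0.058],
])

```text
time_s: 39.7
tcp_pos: [0.5572, 0.2056, 0.1705]
ee_rot: [[0.996, 0.09, 0.001], [0.09, -0.996, -0.0], [0.001, 0.0, -1.0]]
wrist_force: [0.4, -0.7, -0.4]
gripper_width: 0.289
```

```bash
python3 - <<'E'
from h import *
st();w=shot("wrist","w43")
R=Rb(0); h=bx([.016,-.0335,.054]); t=h-R@[.0313,.0008,0]
goa([([t[0],t[1],.085],R)],3)
E
```

```text
t 39.7 tcp [0.5572 0.2056 0.1705] F [ 0.4 -0.7 -0.4] w 0.289 J [ 35.9  19.9  -5.9   0.  -64.2  59.2]
[[0.996, 0.09, 0.001], [0.09, -0.996, -0.0], [0.001, 0.0, -1.0]]
sd mm [0.12 0.05 0.2 ]
tcp avg [0.5575 0.2054 0.1712]
shift [-0.0008 -0.0034  0.0862] turn [-0.0003 -0.0021 -0.0022]
```

View pics/w43.png

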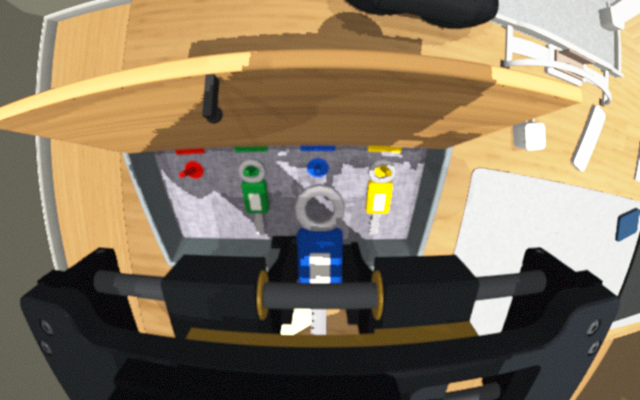

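Emit:
jog_arm([
  [1, -0.0008, -0.0034, 0.01, 0, -0.002, -0.002],
  [1, -0.0008, -0.0034, 0.025, 0, -0.002, -0.002],
  [1, -0.0008, -0.0034, 0.04, 0, -0.002, -0.002],
  [1, -0.0008, -0.0034, 0.058, 0, -0.002, -0.002],
  [1, -0.0008, -0.0034, 0.072, 0, -0.002, -0.002],
  [1, -0.0008, -0.0034, 0.082, 0, -0.002, -0.002],
  [1, -0.0008, -0.0034, 0.086, 0, -0.002, -0.002],
  [1, -0.0008, -0.0034, 0.086, 0, -0.002, -0.002],
  [1, -0.0008, -0.0034, 0.086, 0, -0.002, -0.002],
  [1, -0.0008, -0.0034, 0.086, 0, -0.002, -0.002],
])

```text
time_s: 40.73
tcp_pos: [0.5577, 0.2105, 0.086]
ee_rot: [[0.996, 0.093, 0.002], [0.093, -0.996, 0.002], [0.002, -0.001, -1.0]]
wrist_force: [-0.2, 0.5, -0.5]
gripper_width: 0.291
```

```bash
python3 - <<'E'
from h import *
st();w=shot("wrist","w44",(220,120,420,270),4)
R=Rb(0); h=bx([.016,-.0335,.054]); t=h-R@[.0313,.0008,0]
goa([([t[0],t[1],.05],R)],3)
E
```

```text
t 40.73 tcp [0.5577 0.2105 0.086 ] F [-0.2  0.5 -0.5] w 0.291 J [ 36.2  24.5 -12.    0.  -53.4  59.1]
[[0.996, 0.093, 0.002], [0.093, -0.996, 0.002], [0.002, -0.001, -1.0]]
sd mm [0.1  0.04 0.09]
tcp avg [0.5576 0.2105 0.086 ]
shift [-0.0012  0.0016  0.036 ] turn [-0.0014 -0.0022  0.0012]
```

View pics/w44.png

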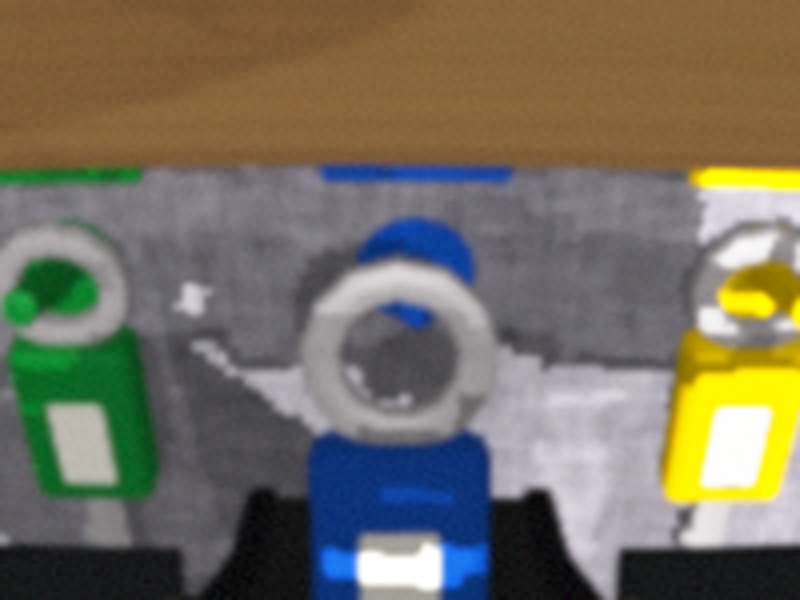

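Emit:
jog_arm([
  [1, -0.001, 0.002, 0.002, 0, -0.002, 0.001],
  [1, -0.001, 0.002, 0.008, 0, -0.002, 0.001],
  [1, -0.001, 0.002, 0.014, 0, -0.002, 0.001],
  [1, -0.001, 0.002, 0.02, 0, -0.002, 0.001],
  [1, -0.001, 0.002, 0.026, 0, -0.002, 0.001],
  [1, -0.001, 0.002, 0.032, 0, -0.002, 0.001],
  [1, -0.001, 0.002, 0.036, 0, -0.002, 0.001],
  [1, -0.001, 0.002, 0.038, 0, -0.002, 0.001],
  [1, -0.001, 0.002, 0.038, 0, -0.002, 0.001],
  [1, -0.001, 0.002, 0.038, 0, -0.002, 0.001],
])

```text
time_s: 41.77
tcp_pos: [0.5563, 0.2081, 0.047]
ee_rot: [[0.996, 0.092, -0.001], [0.092, -0.996, 0.0], [-0.001, -0.0, -1.0]]
wrist_force: [1.2, -0.8, 0.2]
gripper_width: 0.293
```

```bash
python3 - <<'E'
from h import *
st();w=shot("wrist","w45",(220,120,420,270),4)
E
```

```text
t 41.77 tcp [0.5563 0.2081 0.047 ] F [ 1.2 -0.8  0.2] w 0.293 J [ 36.1  27.  -14.4  -0.1 -48.7  59.2]
[[0.996, 0.092, -0.001], [0.092, -0.996, 0.0], [-0.001, -0.0, -1.0]]
```

View pics/w45.png

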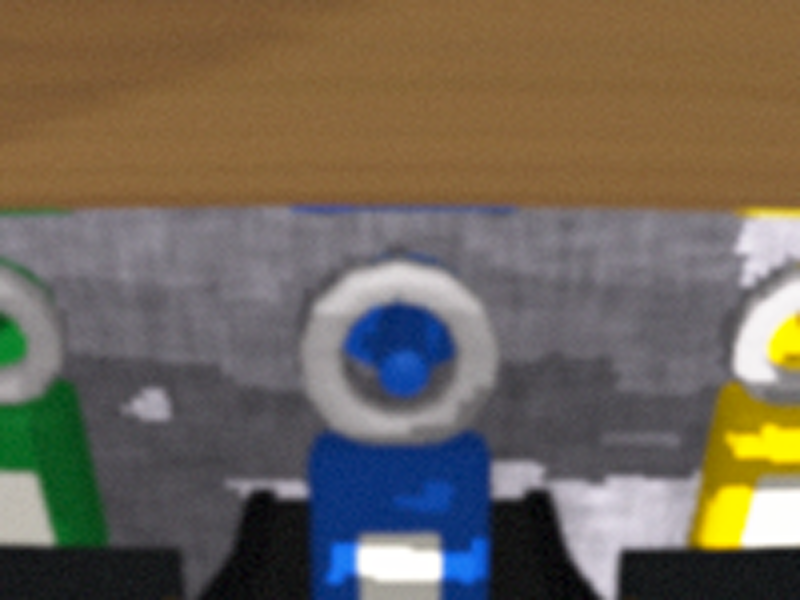

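Through the eye. Lower and release.

Emit:
jog_arm([
  [1, 0, 0, 0.003, 0, 0, 0],
  [1, 0, 0, 0.006, 0, 0, 0],
  [1, 0, 0, 0.009, 0, 0, 0],
  [1, 0, 0, 0.012, 0, 0, 0],
  [1, 0, 0, 0.012, 0, 0, 0],
  [0.3, 0, 0, 0.012, 0, 0, 0],
  [0.1, 0, 0, 0.012, 0, 0, 0],
  [0, 0, 0, 0.012, 0, 0, 0],
  [0, 0, 0, 0.012, 0, 0, 0],
  [0, 0, 0, 0.012, 0, 0, 0],
])

```text
time_s: 42.65
tcp_pos: [0.5563, 0.2082, 0.0352]
ee_rot: [[0.996, 0.092, -0.001], [0.092, -0.996, 0.001], [-0.001, -0.001, -1.0]]
wrist_force: [1.4, 0.3, -0.2]
gripper_width: 0.485
```

```bash
python3 - <<'E'
from h import *
st();w=shot("wrist","w46",(220,120,420,270),4)
E
```

```text
t 42.65 tcp [0.5563 0.2082 0.0352] F [ 1.4  0.3 -0.2] w 0.485 J [ 36.1  27.8 -15.1  -0.1 -47.2  59.2]
[[0.996, 0.092, -0.001], [0.092, -0.996, 0.001], [-0.001, -0.001, -1.0]]
```

View pics/w46.png

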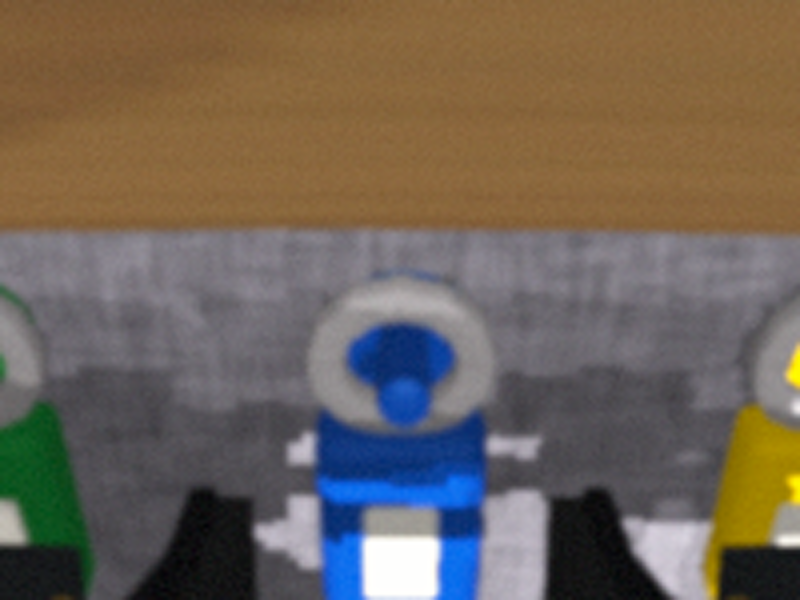

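Down. Lift up and back away to inspect everything.

Emit:
jog_arm([
  [0, 0, 0, -0.01, 0, 0, 0],
  [0, 0, 0, -0.035, 0, 0, 0],
  [0, 0, 0, -0.07, 0, 0, 0],
  [0, 0, 0, -0.1, 0, 0, 0],
  [0, -0.01, 0.01, -0.13, 0, 0, 0],
  [0, -0.035, 0.03, -0.16, 0, 0, 0],
  [0, -0.065, 0.06, -0.18, 0, 0, 0],
  [0, -0.095, 0.09, -0.19, 0, 0, 0],
  [0, -0.11, 0.115, -0.2, 0, 0, 0],
  [0, -0.115, 0.13, -0.2, 0, 0, 0],
])

```text
time_s: 43.53
tcp_pos: [0.4521, 0.0657, 0.2392]
ee_rot: [[0.996, 0.091, 0.004], [0.091, -0.996, 0.003], [0.004, -0.002, -1.0]]
wrist_force: [-0.1, -0.6, -1.0]
gripper_width: 0.503
```

```bash
python3 - <<'E'
from h import *
st();w=shot("wrist","w47");shot("side","s47");shot("scene","c47");shot("side","s47b",(300,110,400,220),6)
E
```

```text
t 43.53 tcp [0.4521 0.0657 0.2392] F [-0.1 -0.6 -1. ] w 0.503 J [ 28.7   3.2 -17.3  -0.  -69.3  66.5]
[[0.996, 0.091, 0.004], [0.091, -0.996, 0.003], [0.004, -0.002, -1.0]]
```

View pics/w47.png

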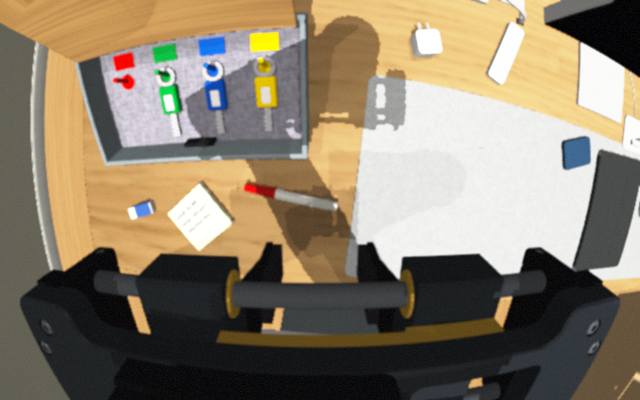

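View pics/s47.png

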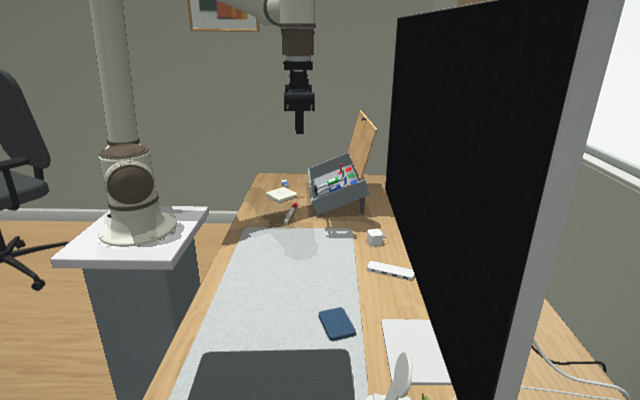

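View pics/s47b.png

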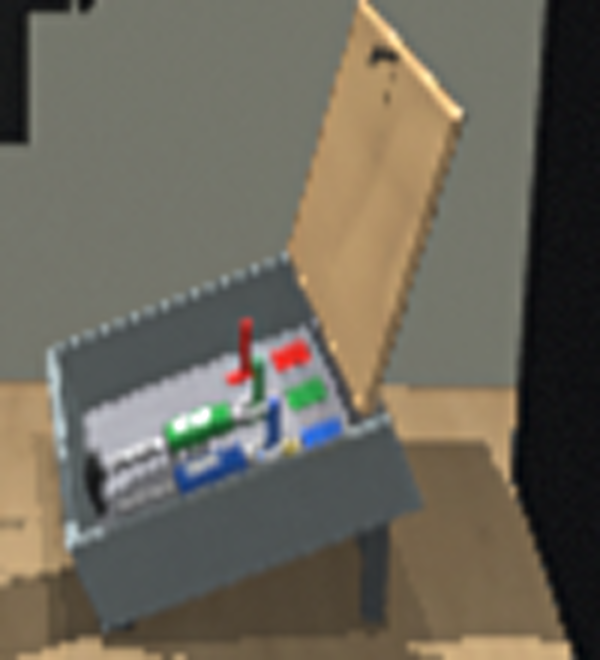

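View pics/c47.png

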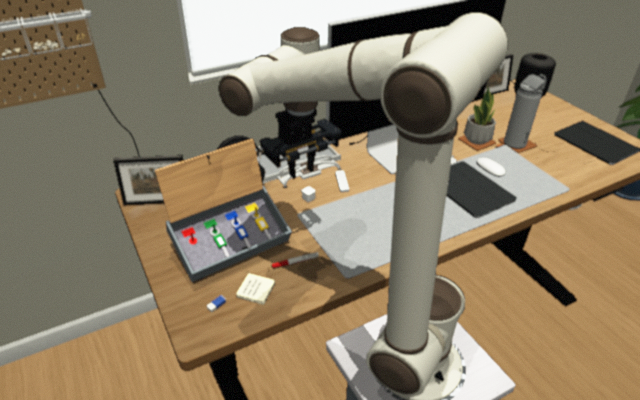

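```bash
python3 - <<'E'
from h import *
w=shot("wrist","w48",(80,20,320,170),3.3)
E
```

```text
(no output)
```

View pics/w48.png

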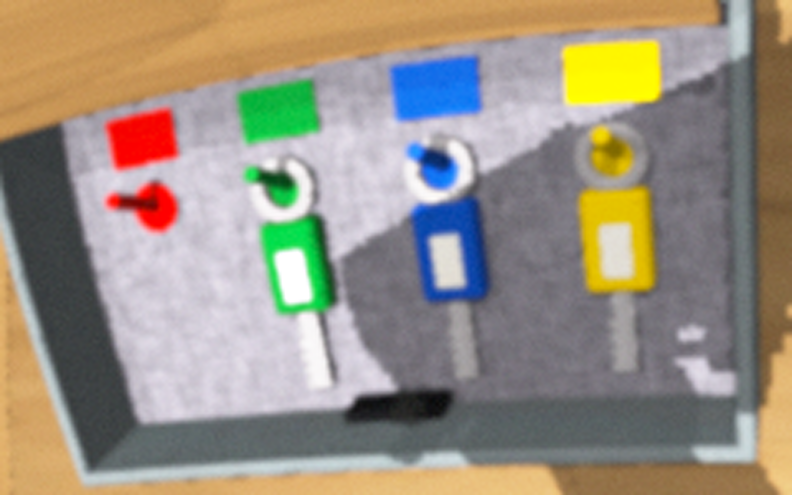

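All three keys lie on the floor with their eyes around the right pins at the foot; the lid stands open.

```bash
python3 -c "
from station import *
print(finish_job())"
```

```text
the job is handed in; nothing more can be done
None
```

I pressed the lid at the dot until it clicked and swung it back past upright. Then I hung the green, yellow and blue keys on their own hooks and handed the job in at about 44 s. There was no red key on the mat, so the red hook is empty.

**Last checks:** The final pictures from all three cameras show:
- the lid standing open by itself;
- each eye round its own pin at the foot, with the keys lying on the sloping floor;
- the gripper clear of everything;
- the marker, pad, eraser, drive and charger where they were, as far as I can see in the pictures.

**What went wrong or disagreed:**
- **Fingertip position:** the tips sit about 26 mm behind the stated TCP. Both the camera views and contact with the lid showed this, and I allowed for it.
- **Lid press:** the first press did not go deep enough. It clicked on a second press of about 12 N, against the stated 4 N.
- **Lid swing:** the first swing pushed against the lid's edge, and the wrist force reached about 49 N. I backed off and pushed from underneath instead. I took the contact to be the finger and not the gripper's body, but I could not confirm that, and the limit for the body is 40 N.

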